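# Reset the rotor rack and load it

### The arm

A 6-joint arm with a two-finger parallel gripper is mounted at the origin on a cart in front of the work surface, level with it; the furniture and walls round the work are solid. World frame = base frame: x ahead of the robot, y to its left, z up, the work surface at z = 0. Lengths are in m, angles in rad, forces in N, time in s.
With the tool pointing down it reaches from about 0.375 to 0.975 m from the base axis. Payload 3.8 kg.
Tool frame: the origin (TCP) lies midway between the tips of the shut fingers; the grasp point (between the pads) lies 19 mm behind it; z points along the fingers, y is the line along which they close (so a half turn about z gives the same grasp; the last joint's range is limited). The gripper opens to 85 mm and grips with 20 to 120 N. Pads are 22 mm wide; open, the fingers measure 114 mm over their backs; the gripper's body (76 mm by 85 mm) begins 54 mm behind the grasp point. The pads swing forward as they close: fully open they stand 13 mm farther back than shut.
Start: joints at [1.091, 0.264, 1.604, -0, 1.274, -0.037], TCP at [0.289, 0.61, 0.231] pointing down, gripper open.
Joint ranges: [-2.63, 2.63], [-0.94, 2.18], [0.31, 2.57], [-1.31, 4.45], [0, 2.66], [-2.55, 2.55]. Speed limits (rad/s): [2.57, 2.57, 3.14, 3.14, 3.14, 3.14].

### API

Orientations are given as a 3x3 rotation matrix whose columns are the frame's x, y, z axes.
In Python, from cell import read_state, capture, camera_info, close_job gives the robot as it stands. The module is installed in compiled form; this text tells all that it offers.
- The arm moves only by the tool carry_out, never from a script. Its argument "increments" is a list of rows, each a list of 7 numbers: the shift along the tool's x, y, z normalised to -1 to 1, where 1 is 500 mm, then the turn, a rotation vector about the tool's x, y, z normalised to -1 to 1, where 1 is pi rad, then the opening, from 0 (shut) to 1 (fully open). A call has exactly 10 rows; each row is the pose to reach, as a shift and turn from the pose commanded when the call began, along the tool's axes at that moment, turning the shorter way round; what a row does not reach only later rows make up. A row lasts 1/8 s, in which the tool goes at most 62.5 mm and 10.7 degrees, less where a joint would pass 70% of its speed; a pose out of reach is approached as far as the arm can. A call with a number of a shift or a turn outside -1 to 1 is refused whole. A call with a gripper value outside its range is refused whole. The fingers move at their own pace and stop on an object; the grip force is fixed at half the most. Time passes only in rows, so rows that repeat a pose let the fingers close, or fill a call up. It gives the time, the measured TCP pose, the force, the opening and the grip force at its end, in the units of the state.
- read_state(): the state, without advancing time (a new reading comes with each control period).
- capture(name): name is "scene" or "top" or "wrist"; returns (picture, depth): 384x512x3 uint8, red, green, blue; 384x512 float32, m along the optical axis (not along the pixel's ray), 0 where there is no reading.
- camera_info(name): a dict with "mtx" (3x3 intrinsics, pixels), "R" (3x3) and "t" (3): a world point X has camera coordinates R X + t; the wrist camera has in their place "T_tool_cam" (4x4, takes a point from camera to tool coordinates, whose origin is the TCP and whose axes are the flange's). Camera axes: x right, y down, z forward; pixel columns grow to the right and rows downward; lengths in m; the calibration is good to about 2 mm. A picture is of the moment at which its call begins: read the wrist's pose just before it. camera_info takes no time and is no camera call.
- close_job(): hands the job in; it is judged then, once.
The state is a dict: "time": time; "joint_pos": joint angles; "dq": joint speeds; "effort": joint torques, N m; "tool_pos": TCP position; "tool_rot": TCP orientation; "contact_force": force on the tool from outside, world axes, zero at the start; "wrist_torque": the same for the moment, N m; "opening": opening from 0.0 (shut) to 1.0 (fully open); "gripper_force": force on a finger pad.
Only numpy, scipy, OpenCV 4.12 (cv2) and the standard library are available. Lean on these libraries where they do the work, as an engineer would, in place of code of your own. Each camera call takes 0.05 s, during which the arm holds its last target. There are 200 camera calls.

### The job

The rotor rack is still set for the short rotors of the last batch. Put the loose crank on the square end of the rack's screw and wind the moving rail out until its pointer stands at the brass rider on the scale, then take the crank off and stand it back on its grey felt mat. Lay every rotor that is on the bench in the rack, one to each pair of V saddles with its journals resting in them, and leave the multimeter and the oil bottle where they are.

Things in the scene. Friction and masses are not known exactly. Their poses are not given: they have to be found in the camera images.
- rack: rotor rack fixed on the bench, base 302 x 256 mm; origin on the bench under seat_2. Fixed rail across at x = +65 mm, moving rail on its -x side, each with three 90 degree V saddles at y = 85, 0, -85 mm (12 mm long in x, mouth 40 mm, tops 104 mm up). Grey drive head 72 x 84 mm at x = -150 mm, 63 mm high; guide rods and lead screw between lie below 52 mm
- rail (a joint): moving rail, m: 0 when it stands 80 mm from the fixed rail, 0.050 at the mark (130 mm), stop at 0.075; grows as the rail is wound out, away from the fixed rail
- screw (a joint): turn of the square screw end, rad, grows clockwise seen from above; a clockwise turn winds the rail out 10 mm (rail = screw x 1.592 mm). Friction 0.08 N m, stays where it is left. At whole quarter turns the square's sides lie along the rack's x and y
- square_end (a point): on the axis of the upright square screw end (16 x 16 mm, 31 mm tall, top 3.5 mm tapered) on the drive head at rack x = -150 mm; 7 mm below its top and 90 mm above the bench, where the crank's hub centre lies when the crank is fully down on the collar (66 mm up). The frame turns with the square, x and y along its sides
- pointer (a point): at the tip of the moving rail's dark pointer over the scale bar on the +y side of the rack, 46 mm above the bench; moves with the rail
- mark (a point): point on the scale (black lines every 5 mm) at the tip of the brass rider; frame as the rack's. The pointer is at the mark when it has the same rack x
- seat_1 (a point): where a rotor's centre lies when it rests in the saddles at rack y = +85 mm, with the rails at the mark: 95 mm above the bench, midway between the rails; frame as the rack's, shaft along x, either way round
- seat_2 (a point): the same for the middle saddles (rack y = 0)
- seat_3 (a point): the same for the saddles at rack y = -85 mm
- crank_hub (a point): centre of the loose steel crank's hub (38 x 38 mm, 48 mm high; point 24 mm above its underside). Socket in the underside 18 x 18 mm, 34 mm deep, sides along the crank's x and y. An arm 15 mm wide crosses the hub 34 to 46 mm above the underside, on +x to the handle at 70 mm, on -x to a 30 mm ball at 53 mm. z up; stands upright on its hub; 0.55 kg
- crank_knob (a point): middle of the crank's black handle, which turns freely on its pin: upright, 23 mm in diameter, 46 mm long, 70 mm from the hub's axis; the point is 51 mm above crank_hub
- mat: grey felt mat 170 x 90 x 3 mm fixed on the bench, x along its length; origin under its centre
- rotor_1_center (a point): motor rotor, 0.75 kg, lying on the bench on its core, axis level, 24 mm up; hardly rolls; may be absent. Steel core 48 mm in diameter, 60 mm long, on a steel shaft: 22 mm thick from the core to 53 mm from the centre, then 15 mm journals to 79 mm, both ways; an 11 mm stub runs on to 104 mm on the +x side. The point is the core's centre on the axis, x along the shaft
- rotor_2_center (a point): motor rotor, 0.75 kg, lying on the bench on its core, axis level, 24 mm up; hardly rolls; may be absent. Steel core 48 mm in diameter, 60 mm long, on a steel shaft: 22 mm thick from the core to 53 mm from the centre, then 15 mm journals to 79 mm, both ways; an 11 mm stub runs on to 104 mm on the +x side. The point is the core's centre on the axis, x along the shaft
- rotor_3_center (a point): motor rotor, 0.75 kg, lying on the bench on its core, axis level, 24 mm up; hardly rolls; may be absent. Steel core 48 mm in diameter, 60 mm long, on a steel shaft: 22 mm thick from the core to 53 mm from the centre, then 15 mm journals to 79 mm, both ways; an 11 mm stub runs on to 104 mm on the +x side. The point is the core's centre on the axis, x along the shaft
- multimeter: orange multimeter 152 x 78 x 49 mm lying on the bench nearer the robot; bystander. Right of it a fixed stand with a large rotor (world x below 0.43 m, y -0.27 to -0.02 m, up to 190 mm high)
- oil_bottle: small brown dropper bottle 33 x 34 x 102 mm standing on the bench left of the multimeter; bystander

How it is judged:
On the way, in this order (a step that is already met when the one before it is completed fails the run):
1. the crank is fully down on the square end of the screw (distance between crank_hub and square_end below 0.006 m and angle between crank_hub's own z axis and vertical below 0.12 rad), for 0.2 s.
2. the pointer stands at the brass rider, wound there with the crank still on the square (x of pointer in the frame of mark between -0.003 and 0.003 m and distance between crank_hub and square_end below 0.02 m), for 0.3 s.
At the end, for the whole second after the job is handed in: Pointer within 3 mm of the mark; crank upright, its hub on the mat (70 mm along, 35 mm across from the middle at most); every rotor present has its journals in one pair of saddles: centre within 8 mm along, 4 mm across and in height of a seat, shaft within 0.06 rad of rack x (x of pointer in the frame of mark between -0.003 and 0.003 m and x of crank_hub in the frame of mat between -0.07 and 0.07 m and y of crank_hub in the frame of mat between -0.035 and 0.035 m and z of crank_hub in the frame of mat between 0.022 and 0.032 m and angle between crank_hub's own z axis and vertical below 0.12 rad and ((x of rotor_1_center in the frame of seat_1 between -0.008 and 0.008 m and y of rotor_1_center in the frame of seat_1 between -0.004 and 0.004 m and z of rotor_1_center in the frame of seat_1 between -0.004 and 0.004 m) or (x of rotor_1_center in the frame of seat_2 between -0.008 and 0.008 m and y of rotor_1_center in the frame of seat_2 between -0.004 and 0.004 m and z of rotor_1_center in the frame of seat_2 between -0.004 and 0.004 m) or (x of rotor_1_center in the frame of seat_3 between -0.008 and 0.008 m and y of rotor_1_center in the frame of seat_3 between -0.004 and 0.004 m and z of rotor_1_center in the frame of seat_3 between -0.004 and 0.004 m)) and angle between the x axis of each of rotor_1_center, rotor_2_center, rotor_3_center and the x axis of rack, either way round below 0.06 rad and ((x of rotor_2_center in the frame of seat_1 between -0.008 and 0.008 m and y of rotor_2_center in the frame of seat_1 between -0.004 and 0.004 m and z of rotor_2_center in the frame of seat_1 between -0.004 and 0.004 m) or (x of rotor_2_center in the frame of seat_2 between -0.008 and 0.008 m and y of rotor_2_center in the frame of seat_2 between -0.004 and 0.004 m and z of rotor_2_center in the frame of seat_2 between -0.004 and 0.004 m) or (x of rotor_2_center in the frame of seat_3 between -0.008 and 0.008 m and y of rotor_2_center in the frame of seat_3 between -0.004 and 0.004 m and z of rotor_2_center in the frame of seat_3 between -0.004 and 0.004 m)) and ((x of rotor_3_center in the frame of seat_1 between -0.008 and 0.008 m and y of rotor_3_center in the frame of seat_1 between -0.004 and 0.004 m and z of rotor_3_center in the frame of seat_1 between -0.004 and 0.004 m) or (x of rotor_3_center in the frame of seat_2 between -0.008 and 0.008 m and y of rotor_3_center in the frame of seat_2 between -0.004 and 0.004 m and z of rotor_3_center in the frame of seat_2 between -0.004 and 0.004 m) or (x of rotor_3_center in the frame of seat_3 between -0.008 and 0.008 m and y of rotor_3_center in the frame of seat_3 between -0.004 and 0.004 m and z of rotor_3_center in the frame of seat_3 between -0.004 and 0.004 m))); the robot touches nothing.
It fails at once if the multimeter is moved more than 3 cm (distance of multimeter from where it was at the start of the episode above 0.03 m).
It fails at once if the oil bottle is moved more than 3 cm (distance of oil_bottle from where it was at the start of the episode above 0.03 m).
Of rotor_1, rotor_2, rotor_3 only 2 to 3 are there at a start; the rules pass over those that are not, and their reading is None.
At some moment in a run one of rotor_1, rotor_2, rotor_3 may be knocked a few centimetres aside while the robot is not near it.
It also fails if it takes over 210 s, if anything falls off the work surface, if the arm or the gripper's body presses on something with over 40 N, if the wrist force passes 120 N, or if a joint passes its speed limit or range.

## Working session

There is one attempt and no reset: what is moved stays moved. The work goes in short steps, Python scripts to look and compute and a tool call to move; the robot and the scene stay as the last step left them, time stands still between calls to the robot, and variables do not carry over. Pictures are saved under pics/ and viewed, at most 18 in all, crops included, and the job is handed in when it is done.

Besides the shell and the picture viewer there is one more tool, called after "Call:" by a JSON object that holds its "op" and its "data". carry_out: Moves the arm, as the interface text tells. Scaled input: -1 to 1 covers 500 mm each way for a shift and pi rad each way for a turn. Its arguments: {"type":"object","properties":{"increments":{"type":"array"}},"required":["increments"]}

```bash
mkdir -p pics
cat > h.py <<'E'
import numpy as np,cv2
from cell import *
def snap(n,f):
    s=read_state(); p,d=capture(n); cv2.imwrite('pics/'+f+'.png',p[:,:,::-1]); np.savez('pics/'+f+'.npz',p=p,d=d,tp=s['tool_pos'],tr=s['tool_rot']); return s,p,d
def cam(n,s=None):
    c=camera_info(n); K=np.array(c['mtx'])
    if n=='wrist':
        T=np.array(c['T_tool_cam']); R=np.array(s['tool_rot']); W=R@T[:3,:3]; o=R@T[:3,3]+np.array(s['tool_pos']); return K,W,o
    R=np.array(c['R']); return K,R.T,-R.T@np.array(c['t'])
def ray(C,u,v,z):
    K,W,o=C; d=W@np.linalg.solve(K,np.array([u,v,1.])); return o+d*(z-o[2])/d[2]
def cloud(C,d):
    K,W,o=C; v,u=np.mgrid[:d.shape[0],:d.shape[1]]; r=np.stack([u,v,np.ones_like(u)],-1)@np.linalg.inv(K).T*d[...,None]; return r@W.T+o
def proj(C,X):
    K,W,o=C; q=K@(W.T@(np.array(X)-o)); return q[:2]/q[2]
E
python3 - <<'E'
from h import *
s,p,d=snap('top','t0'); snap('scene','s0')
print({k:np.round(v,3) for k,v in s.items()})
for n in ('top','scene','wrist'):
    print(n,{k:np.round(v,3).tolist() for k,v in camera_info(n).items()})
cv2.imwrite('pics/both.png',cv2.resize(cv2.vconcat([cv2.imread('pics/t0.png')]),(800,600)))
E
```

```text
{'time': np.float64(0.0), 'joint_pos': array([ 1.091,  0.265,  1.605, -0.   ,  1.274, -0.037]), 'dq': array([-0.001, -0.001,  0.001, -0.001,  0.001,  0.001]), 'effort': array([-2.0000e-03, -5.1512e+01, -3.6731e+01, -1.0000e-03,  1.3000e-02,
        0.0000e+00]), 'tool_pos': array([0.289, 0.609, 0.23 ]), 'tool_rot': array([[-0.904,  0.428, -0.001],
       [ 0.428,  0.904, -0.002],
       [ 0.   , -0.002, -1.   ]]), 'contact_force': array([ 0.286, -0.382, -0.756]), 'wrist_torque': array([-0.055, -0.011,  0.016]), 'gripper_force': np.float64(0.0), 'opening': np.float64(1.001)}
top {'mtx': [[421.39, 0.0, 247.334], [0.0, 421.39, 189.335], [0.0, 0.0, 1.0]], 'R': [[0.021, -1.0, -0.011], [-0.993, -0.02, -0.115], [0.115, 0.014, -0.993]], 't': [0.111, 0.536, 1.286]}
scene {'mtx': [[425.502, 0.0, 255.339], [0.0, 425.502, 195.152], [0.0, 0.0, 1.0]], 'R': [[0.737, -0.676, -0.014], [-0.431, -0.454, -0.78], [0.521, 0.58, -0.626]], 't': [-0.287, 0.347, 0.864]}
wrist {'mtx': [[268.098, 0.0, 256.481], [0.0, 268.098, 186.938], [0.0, 0.0, 1.0]], 'T_tool_cam': [[0.001, -0.957, -0.29, 0.074], [1.0, 0.001, -0.0, 0.001], [0.0, -0.29, 0.957, -0.143], [0.0, 0.0, 0.0, 1.0]]}
```

View pics/both.png

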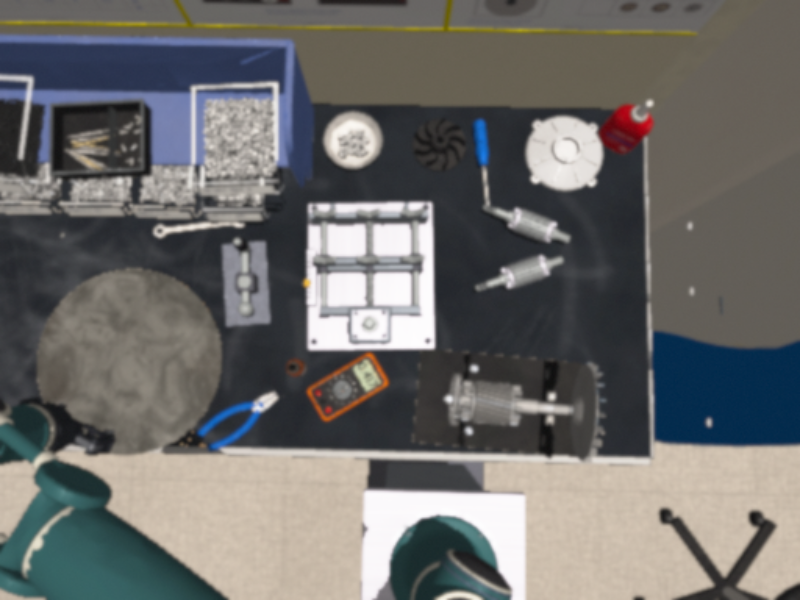

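View pics/s0.png

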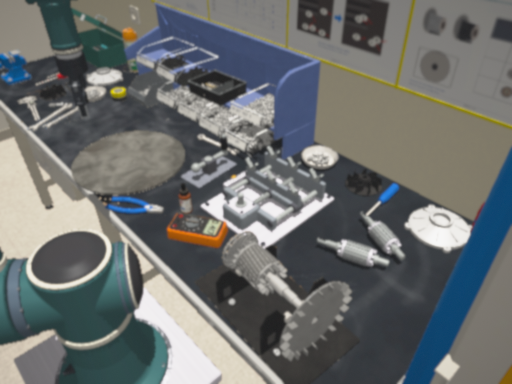

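The top view shows two rotors, around (530,223) and (525,272) at 800 px scale. The crank is on its mat at (246,282) with the handle on the far side, and the rack is upright with its head towards the robot at (369,323). The brass rider is at (306,283).

```bash
cat > m0.py <<'E'
from h import *
z=np.load('pics/t0.npz'); p,d=z['p'],z['d']; C=cam('top'); P=cloud(C,d)
f=512/800
def box(x0,y0,x1,y1): 
    m=np.zeros(d.shape,bool); m[int(y0*f):int(y1*f),int(x0*f):int(x1*f)]=1; return m&(d>0)
def rect(m,name):
    q=P[m]; r=cv2.minAreaRect(q[:,:2].astype(np.float32)); print(name,m.sum(),'c',np.round(r[0],4),'size',np.round(r[1],3),'ang',round(r[2],2),'z',np.round(np.percentile(q[:,2],[5,50,95]),3),'mean',np.round(q.mean(0),4))
hsv=cv2.cvtColor(p,cv2.COLOR_RGB2HSV)
def big(m):
    m=cv2.morphologyEx(m.astype(np.uint8),cv2.MORPH_OPEN,np.ones((2,2),np.uint8))
    n,l,s,_=cv2.connectedComponentsWithStats(m); return l==1+np.argmax(s[1:,4])
b=box(295,190,450,360); m=big(b&(hsv[...,2]>120)); rect(m,'rack')
b=box(360,300,378,345)
rect(b&(P[...,2]>.08),'square')
rect(box(340,300,400,350)&(P[...,2]>.05)&(P[...,2]<.075),'head')
rect(big(box(215,235,280,335)&(P[...,2]<.012)&(hsv[...,2]>70)),'mat')
b=box(215,230,280,335); rect(b&(P[...,2]>.03),'crank'); rect(b&(P[...,2]>.06),'knob')
rect(b&(P[...,2]>.035)&(P[...,2]<.06),'crankarm')
for nm,bb in (('rA',box(480,195,580,247)),('rB',box(470,247,580,300))):
    for lo in (.012,.034):
        m=bb&(P[...,2]>lo)&(P[...,2]<.08); rect(big(m),nm)
    q=P[big(bb&(P[...,2]>.012)&(P[...,2]<.08))]; e=np.linalg.svd(q[:,:2]-q[:,:2].mean(0),full_matrices=0)[2][0]; print('dir',np.degrees(np.arctan2(e[1],e[0])))
m=box(298,270,312,296)&(hsv[...,1]>150)&(hsv[...,2]>100); print('rider',np.argwhere(m)); 
rect(m,'rider')
rect(box(420,350,600,460)&(P[...,2]>.05),'stand')
rect(big(box(300,345,395,425)&(P[...,2]>.02)),'meter')
rect(box(280,352,305,382)&(P[...,2]>.03),'bottle')
for r in (('fix',box(310,195,435,225)),('mov',box(310,245,435,280))): rect(r[1]&(P[...,2]>.09),r[0])
E
python3 m0.py
```

```text
rack 7238 c [0.555  0.1529] size [0.35  0.262] ang 1.69 z [0.004 0.012 0.087] mean [0.5639 0.1518 0.0337]
square 32 c [0.4736 0.1526] size [0.016 0.015] ang 46.7 z [0.091 0.097 0.099] mean [0.4731 0.1525 0.0959]
head 650 c [0.4743 0.1549] size [0.071 0.117] ang 1.15 z [0.052 0.061 0.068] mean [0.4748 0.1526 0.0608]
mat 1211 c [0.4683 0.321 ] size [0.433 0.178] ang 45.96 z [-0.002  0.003  0.009] mean [0.5492 0.4069 0.011 ]
crank 410 c [0.5596 0.4036] size [0.146 0.037] ang 5.25 z [0.043 0.051 0.102] mean [0.5608 0.4024 0.0573]
knob 71 c [0.5623 0.4082] size [0.022 0.141] ang 88.66 z [0.063 0.096 0.107] mean [0.6177 0.4045 0.0925]
crankarm 337 c [0.5562 0.4033] size [0.139 0.037] ang 5.25 z [0.042 0.05  0.057] mean [0.5489 0.4021 0.0501]
rA 569 c [ 0.5894 -0.0254] size [0.171 0.458] ang 37.69 z [0.001 0.038 0.049] mean [ 0.6815 -0.1652  0.0371]
rA 308 c [ 0.6816 -0.1733] size [0.078 0.042] ang 71.43 z [0.032 0.044 0.051] mean [ 0.6796 -0.1723  0.043 ]
dir -107.82503191614484
rB 556 c [ 0.518  -0.0541] size [0.059 0.413] ang 32.78 z [-0.001  0.039  0.049] mean [ 0.5815 -0.1507  0.0433]

[... 165 characters left out ...]
95]
 [180 196]
 [181 195]
 [181 196]
 [182 195]
 [182 196]]
rider 8 c [0.5585 0.2858] size [0.018 0.006] ang 38.46 z [0.017 0.048 0.051] mean [0.5561 0.2841 0.0425]
stand 2811 c [ 0.3275 -0.1246] size [0.271 0.182] ang 85.16 z [0.068 0.125 0.173] mean [ 0.3251 -0.1448  0.1222]
meter 1175 c [0.3533 0.1839] size [0.075 0.167] ang 31.68 z [0.008 0.036 0.043] mean [0.3493 0.1909 0.0387]
bottle 107 c [0.3874 0.2967] size [0.03  0.032] ang 2.47 z [0.045 0.064 0.098] mean [0.3875 0.2938 0.0683]
fix 136 c [0.688  0.1599] size [0.013 0.214] ang 1.81 z [0.091 0.098 0.105] mean [0.6884 0.1555 0.0978]
mov 130 c [0.5978 0.1576] size [0.013 0.212] ang 1.82 z [0.091 0.098 0.106] mean [0.5976 0.1528 0.0981]
```

```bash
cat >> h.py <<'E'
from scipy.spatial.transform import Rotation as Ro
def go(pos,yaz):
    """row numbers to reach TCP pos, pointing down, tool y at azimuth yaz deg (mod 180)"""
    s=read_state(); R=np.array(s['tool_rot']); a0=np.degrees(np.arctan2(R[1,1],R[0,1]))
    a=np.radians(a0+(yaz-a0+90)%180-90)
    T=np.array([[-np.sin(a),np.cos(a),0],[np.cos(a),np.sin(a),0],[0,0,-1]]).T
    # x=y cross z
    y=np.array([np.cos(a),np.sin(a),0]); zz=np.array([0,0,-1.]); T=np.stack([np.cross(y,zz),y,zz],1)
    rv=Ro.from_matrix(R.T@T).as_rotvec()/np.pi; sh=R.T@(np.array(pos)-s['tool_pos'])/.5
    j=np.degrees(s['joint_pos']); print('t',round(s['time'],2),'row',np.round(sh,4),np.round(rv,4),'a0',round(a0,2),'j1,j6',np.round(j[[0,5]],1),'tcp',np.round(s['tool_pos'],4),'F',np.round(s['contact_force'],1),'op',round(float(s['opening']),3),'gf',round(float(s['gripper_force']),1))
E
python3 -c "
from h import *
go([.555,.403,.2],94)"
```

```text
t 0.1 row [-0.6577 -0.1447  0.0604] [-0.0006 -0.0002 -0.1632] a0 64.63 j1,j6 [62.5 -2.1] tcp [0.2889 0.6093 0.2301] F [ 0.4 -0.4 -0.2] op 1.001 gf 0.0
```

Call:
{"op": "carry_out", "data": {"increments": [[-0.6577,-0.1447,0.06,-0.0006,0,-0.1632,1],[-0.6577,-0.1447,0.06,-0.0006,0,-0.1632,1],[-0.6577,-0.1447,0.06,-0.0006,0,-0.1632,1],[-0.6577,-0.1447,0.06,-0.0006,0,-0.1632,1],[-0.6577,-0.1447,0.06,-0.0006,0,-0.1632,1],[-0.6577,-0.1447,0.06,-0.0006,0,-0.1632,1],[-0.6577,-0.1447,0.06,-0.0006,0,-0.1632,1],[-0.6577,-0.1447,0.06,-0.0006,0,-0.1632,1],[-0.6577,-0.1447,0.06,-0.0006,0,-0.1632,1],[-0.6577,-0.1447,0.06,-0.0006,0,-0.1632,1]]}}

```text
time: 1.35
tool_pos: [0.5544, 0.4047, 0.2015]
tool_rot: [[-0.997, -0.072, 0.0], [-0.072, 0.997, 0.002], [-0.001, 0.002, -1.0]]
contact_force: [-0.0, -0.4, -0.6]
opening: 0.996
gripper_force: 0.0
```

Run:
```python
from h import *
s,p,d=snap('wrist','w1'); C=cam('wrist',s); P=cloud(C,d)
go([.555,.403,.2],94)
```

```text
t 1.4 row [-0.0006 -0.0031  0.003 ] [0.0006 0.0002 0.0005] a0 94.09 j1,j6 [ 34.  -60.1] tcp [0.5546 0.4045 0.2015] F [ 0.7 -0.9  0.5] op 1.001 gf 0.0
```

View pics/w1.png

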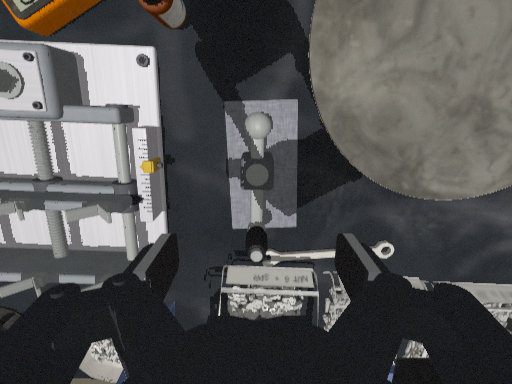

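The wrist view shows the crank hub top at (256,174), the ball at (258,124), the knob top at (257,243) and the mat spanning (224,100) to (297,228). The scale rider is at (150,166), left.

Run:
```python
from h import *
z=np.load('pics/w1.npz'); p,d=z['p'],z['d']; s=dict(tool_pos=z['tp'],tool_rot=z['tr']); C=cam('wrist',s); P=cloud(C,d)
def st(m,n):
    q=P[m]; r=cv2.minAreaRect(q[:,:2].astype(np.float32)); print(n,m.sum(),np.round(r[0],4),np.round(r[1],3),round(r[2],2),np.round(np.median(q,0),4))
B=np.zeros(d.shape,bool); B[95:265,225:300]=1
st(B&(P[...,2]>.046)&(P[...,2]<.056)&(np.abs(np.mgrid[:384,:512][0]-174)<22),'hub top')
st(B&(P[...,2]>.09),'knob top')
k=B.copy(); k[145:]=0; st(k&(P[...,2]>.02),'ball')
print('hub',ray(C,256,174.5,.051),'knobtop',ray(C,257,243,.101),'ball',ray(C,258.5,126,.043))
for c in ((224,101),(297,99),(297,228),(231,228)): print('mat',ray(C,*c,.003))
```

```text
hub top 1201 [0.5561 0.4058] [0.05  0.038] 4.51 [0.5533 0.4059 0.0513]
knob top 441 [0.5565 0.4002] [0.149 0.022] 8.73 [0.6189 0.4087 0.1013]
ball 683 [0.5045 0.4024] [0.033 0.034] 52.27 [0.5019 0.4024 0.0536]
hub [0.55527109 0.40514454 0.051     ] knobtop [0.61394211 0.41037225 0.101     ] ball [0.50227051 0.40409339 0.043     ]
mat [0.47853756 0.36071197 0.003     ]
mat [0.46984591 0.4488018  0.003     ]
mat [0.64012395 0.46866715 0.003     ]
mat [0.64669875 0.37672297 0.003     ]
```

```bash
python3 -c "
from h import *
go([.5545,.4055,.013],94.3)"
```

```text
t 1.4 row [3.00e-04 1.30e-03 3.77e-01] [ 0.0006  0.0002 -0.0011] a0 94.09 j1,j6 [ 34.  -60.1] tcp [0.5546 0.4045 0.2015] F [ 0.7 -0.9  0.5] op 1.001 gf 0.0
```

Call:
{"op": "carry_out", "data": {"increments": [[0.0003,0.0013,0.1,0,0,-0.001,1],[0.0003,0.0013,0.2,0,0,-0.001,1],[0.0003,0.0013,0.28,0,0,-0.001,1],[0.0003,0.0013,0.34,0,0,-0.001,1],[0.0003,0.0013,0.377,0,0,-0.001,1],[0.0003,0.0013,0.377,0,0,-0.001,1],[0.0003,0.0013,0.377,0,0,-0.001,0],[0.0003,0.0013,0.377,0,0,-0.001,0],[0.0003,0.0013,0.377,0,0,-0.001,0],[0.0003,0.0013,0.377,0,0,-0.001,0]]}}

```text
time: 2.65
tool_pos: [0.5565, 0.4054, 0.0147]
tool_rot: [[-0.997, -0.073, 0.003], [-0.073, 0.997, 0.004], [-0.003, 0.003, -1.0]]
contact_force: [-0.5, 0.7, 5.5]
opening: 0.436
gripper_force: 62.1
```

Call:
{"op": "carry_out", "data": {"increments": [[0,0,-0.1,0,0,0,0],[0,0,-0.2,0,0,0,0],[0,0,-0.3,0,0,0,0],[0,-0.05,-0.4,0,0,0,0],[0,-0.15,-0.47,0,0,0,0],[0,-0.22,-0.47,0,0,0,0],[0,-0.27,-0.47,0,0,0,0],[0,-0.27,-0.47,0,0,0,0],[0,-0.27,-0.47,0,0,0,0],[0,-0.27,-0.47,0,0,0,0]]}}

```text
time: 3.9
tool_pos: [0.5645, 0.2703, 0.2466]
tool_rot: [[-0.997, -0.074, -0.001], [-0.074, 0.997, 0.002], [0.001, 0.002, -1.0]]
contact_force: [0.5, 0.5, -5.2]
opening: 0.434
gripper_force: 62.5
```

Run:
```python
from h import *
s,p,d=snap('wrist','w2'); go([.473,.1525,.15],94)
C=cam('wrist',s); print(proj(C,[.473,.1525,.097]))
cv2.imwrite('pics/w2b.png',cv2.resize(p[:,:,::-1],(800,600),interpolation=cv2.INTER_CUBIC))
```

```text
t 3.95 row [ 0.2001 -0.2219  0.1934] [ 0.0005 -0.0002  0.0014] a0 94.25 j1,j6 [ 23.2 -71. ] tcp [0.5646 0.2704 0.2468] F [-0.6  0.5 -6.6] op 0.432 gf 62.5
[146.64550906  78.5748528 ]
```

View pics/w2b.png

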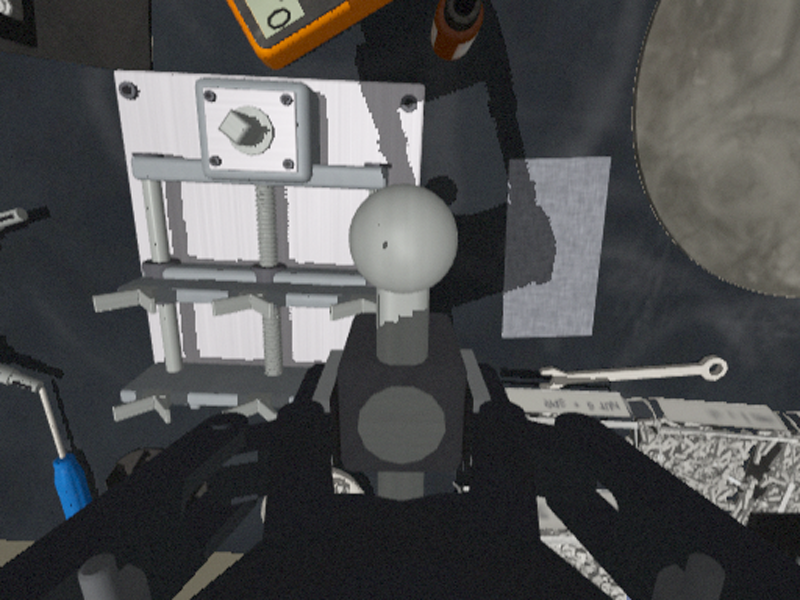

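The square's top is at about (150,79) in native pixels, visibly turned relative to the rack. The crank is held straight. I'll measure the square's angle next.

Run:
```python
from h import *
z=np.load('pics/w2.npz'); p,d=z['p'],z['d']; s=dict(tool_pos=z['tp'],tool_rot=z['tr']); C=cam('wrist',s); P=cloud(C,d)
B=np.zeros(d.shape,bool); B[62:105,130:175]=1
for lo in (.088,.093,.095):
    m=B&(P[...,2]>lo); q=P[m]; r=cv2.minAreaRect(q[:,:2].astype(np.float32)); print(m.sum(),np.round(r[0],4),np.round(r[1],4),round(r[2],1),q[:,2].max(),q[:,:2].mean(0))
# lines of head (square plate edges) for rack yaw
g=cv2.cvtColor(p,cv2.COLOR_RGB2GRAY)
H=np.zeros(d.shape,bool); H[45:125,120:205]=1; m=H&(P[...,2]>.059)&(P[...,2]<.067); q=P[m]; r=cv2.minAreaRect(q[:,:2].astype(np.float32)); print('head',np.round(r[0],4),np.round(r[1],4),r[2])
cv2.imwrite('pics/w2c.png',cv2.resize(p[60:105,130:185,::-1],(660,540),interpolation=cv2.INTER_CUBIC))
```

```text
306 [0.4866 0.204 ] [0.1213 0.02  ] 76.2 0.38975514301759606 [0.47511348 0.15847292]
269 [0.4864 0.2041] [0.1213 0.0192] 76.4 0.38975514301759606 [0.47504902 0.15825975]
216 [0.4862 0.2045] [0.1209 0.0173] 77.0 0.38975514301759606 [0.47519656 0.15869316]
head [0.4746 0.1548] [0.0679 0.0798] 1.6794934272766113
```

View pics/w2c.png

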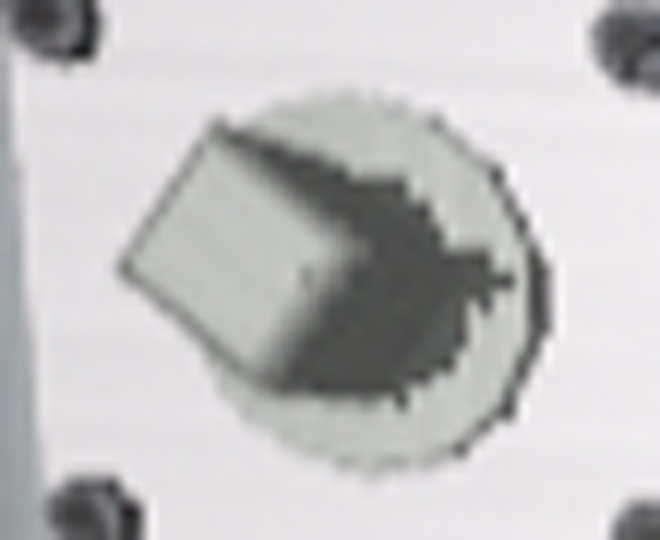

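The crop shows the square's top with outline corners at about (217,122), (120,265), (270,390) and (365,250). It's turned by roughly 40°.

Run:
```python
from h import *
z=np.load('pics/w2.npz'); p,d=z['p'],z['d']; s=dict(tool_pos=z['tp'],tool_rot=z['tr']); C=cam('wrist',s); P=cloud(C,d)
c=[ray(C,130+(u+.5)/12-.5,60+(v+.5)/12-.5,.096) for u,v in ((217,122),(120,265),(270,390),(365,250))]
c=np.array(c)[:,:2]; print(c.round(4),c.mean(0))
for i in range(4): e=c[(i+1)%4]-c[i]; print(np.linalg.norm(e),np.degrees(np.arctan2(e[1],e[0]))%90)
B=np.zeros(d.shape,bool); B[62:105,130:172]=1
m=B&(P[...,2]>.09)&(P[...,2]<.11); q=P[m]; r=cv2.minAreaRect(q[:,:2].astype(np.float32)); print(m.sum(),np.round(r[0],4),np.round(r[1],4),r[2],q[:,:2].mean(0))
# rails from depth now
for lo,hi in ((0.56,.63),(.66,.72)):
    m=(P[...,0]>lo)&(P[...,0]<hi)&(P[...,2]>.085)&(P[...,2]<.108)&(P[...,1]>.03)&(P[...,1]<.2); q=P[m]; print('rail',m.sum(),q.mean(0),np.percentile(q[:,0],[2,98]))
# holes: rider in w1
z=np.load('pics/w1.npz'); s1=dict(tool_pos=z['tp'],tool_rot=z['tr']); C1=cam('wrist',s1); p1=z['p']; hs=cv2.cvtColor(p1,cv2.COLOR_RGB2HSV)
m=(hs[...,1]>150)&(hs[...,2]>120); m[:,:135]=0; m[:,170:]=0; m[:150]=0; m[185:]=0; a=np.argwhere(m); print(len(a),a.mean(0),a.min(0),a.max(0)); v,u=a.mean(0); print('rider',ray(C1,u,v,.046))
```

```text
[[0.4645 0.1535]
 [0.4764 0.1447]
 [0.4856 0.1571]
 [0.4736 0.1656]] [0.47501844 0.15522853]
0.01477324768635551 53.85037253569079
0.015382860798295874 53.47224368996387
0.014623414900649183 54.54529473478593
0.015207262621207472 52.89926529579803
288 [0.4744 0.1545] [0.0168 0.0159] 54.23601150512695 [0.47468282 0.15580497]
rail 813 [0.59905491 0.11247432 0.09583026] [0.59227288 0.6065432 ]
rail 574 [0.68923284 0.10793893 0.09481499] [0.68285401 0.69743387]
126 [166.19047619 147.74603175] [161 141] [172 153]
rider [0.55565531 0.2818365  0.046     ]
```

Run:
```python
from h import *
z=np.load('pics/w2.npz'); s=dict(tool_pos=z['tp'],tool_rot=z['tr']); C=cam('wrist',s)
h=ray(C,256,272.5,.2468+.0363); print('hub',h,'rel tool',z['tr'].T@(h-z['tp']))
go([.534,.2356,.19],53.7)
```

```text
hub [0.56443661 0.27073423 0.2831    ] rel tool [ 9.84495010e-05  4.79363697e-04 -3.65411036e-02]
t 3.95 row [ 0.0662 -0.065   0.1136] [ 0.0005 -0.0004  0.2253] a0 94.25 j1,j6 [ 23.2 -71. ] tcp [0.5646 0.2704 0.2468] F [-0.6  0.5 -6.6] op 0.432 gf 62.5
```

Call:
{"op": "carry_out", "data": {"increments": [[0.0662,-0.065,0.05,0,0,0.2253,0],[0.0662,-0.065,0.1136,0,0,0.2253,0],[0.0662,-0.065,0.1136,0,0,0.2253,0],[0.0662,-0.065,0.1136,0,0,0.2253,0],[0.0662,-0.065,0.1136,0,0,0.2253,0],[0.0662,-0.065,0.1136,0,0,0.2253,0],[0.0662,-0.065,0.1136,0,0,0.2253,0],[0.0662,-0.065,0.1136,0,0,0.2253,0],[0.0662,-0.065,0.1136,0,0,0.2253,0],[0.0662,-0.065,0.1136,0,0,0.2253,0]]}}

```text
time: 5.2
tool_pos: [0.5344, 0.2348, 0.1907]
tool_rot: [[-0.805, 0.593, 0.0], [0.593, 0.805, 0.002], [0.001, 0.002, -1.0]]
contact_force: [-0.1, 0.0, -6.1]
opening: 0.434
gripper_force: 62.6
```

Run:
```python
from h import *
s,p,d=snap('wrist','w3'); go([.4748,.155,.13],53.7)
C=cam('wrist',s); P=cloud(C,d); R=np.array(s['tool_rot'])
u,v=proj(C,[.4748,.155,.097]); print(u,v)
m=(np.hypot(P[...,0]-.4748,P[...,1]-.155)<.02)&(P[...,2]>.088)&(P[...,2]<.105); q=P[m]; r=cv2.minAreaRect(q[:,:2].astype(np.float32)); print(m.sum(),np.round(r[0],4),np.round(r[1],4),r[2],q.mean(0))
u,v=int(u),int(v); cv2.imwrite('pics/w3c.png',np.hstack([cv2.resize(p[v-25:v+25,u-25:u+25,::-1],(400,400),interpolation=cv2.INTER_CUBIC),cv2.resize(p[:,64:448,::-1],(400,400))])); print(u,v)
```

```text
t 5.25 row [ 0.0012 -0.1993  0.121 ] [ 0.0005 -0.0003 -0.0004] a0 53.63 j1,j6 [ 21.2 -32.5] tcp [0.5344 0.2348 0.1907] F [-0.2 -0.4 -6.4] op 0.438 gf 62.6
147.73773625749217 188.66161294874632
336 [0.474  0.1553] [0.0179 0.0154] 49.5418815612793 [0.47450642 0.15700272 0.09536107]
147 188
```

View pics/w3c.png

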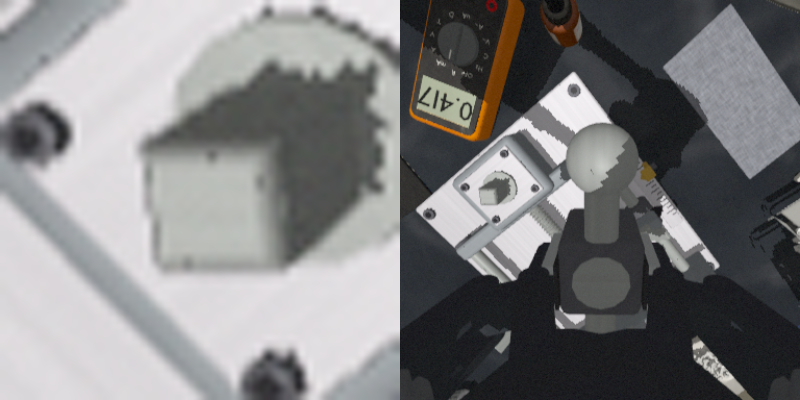

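The square is nearly aligned with the image, with corners at about (145,150), (275,145), (287,263) and (160,269) in the crop. The crank is held upright in the fingers.

Run:
```python
from h import *
z=np.load('pics/w3.npz'); p,d=z['p'],z['d']; s=dict(tool_pos=z['tp'],tool_rot=z['tr']); C=cam('wrist',s)
c=np.array([ray(C,122+(u+.5)/8-.5,163+(v+.5)/8-.5,.096) for u,v in ((145,150),(275,145),(287,263),(160,269))])[:,:2]; print(c.round(4),c.mean(0))
for i in range(4): e=c[(i+1)%4]-c[i]; print(np.linalg.norm(e),np.degrees(np.arctan2(e[1],e[0]))%90)
u,v=64+.96*200.5,.96*283; h=ray(C,u,v,z['tp'][2]+.0363); print(h,'rel',z['tr'].T@(h-z['tp']))
```

```text
[[0.4652 0.1534]
 [0.4736 0.1658]
 [0.4851 0.1572]
 [0.4768 0.1448]] [0.47516751 0.15529441]
0.01502354069483486 55.922464355461166
0.0143106869866723 53.07185120287291
0.014946722359274663 56.48044305842096
0.014452456647764064 53.40752170688651
[0.53411602 0.23588114 0.2269747 ] rel [ 0.00088533  0.00080089 -0.03629798]
```

```bash
python3 -c "
from h import *
go([.4751,.1552,.105],54.4)"
```

```text
t 5.25 row [ 0.001  -0.1987  0.171 ] [ 0.0005 -0.0003 -0.0043] a0 53.63 j1,j6 [ 21.2 -32.5] tcp [0.5344 0.2348 0.1907] F [-0.2 -0.4 -6.4] op 0.438 gf 62.6
```

Call:
{"op": "carry_out", "data": {"increments": [[0.001,-0.1,0.05,0.0005,0,-0.004,0],[0.001,-0.1987,0.1,0.0005,0,-0.004,0],[0.001,-0.1987,0.12,0.0005,0,-0.004,0],[0.001,-0.1987,0.12,0.0005,0,-0.004,0],[0.001,-0.1987,0.135,0.0005,0,-0.004,0],[0.001,-0.1987,0.148,0.0005,0,-0.004,0],[0.001,-0.1987,0.156,0.0005,0,-0.004,0],[0.001,-0.1987,0.164,0.0005,0,-0.004,0],[0.001,-0.1987,0.171,0.0005,0,-0.004,0],[0.001,-0.1987,0.171,0.0005,0,-0.004,0]]}}

```text
time: 6.5
tool_pos: [0.4756, 0.155, 0.1053]
tool_rot: [[-0.813, 0.583, 0.0], [0.583, 0.813, 0.0], [-0.0, 0.0, -1.0]]
contact_force: [0.3, -1.7, -4.0]
opening: 0.438
gripper_force: 63.9
```

Call:
{"op": "carry_out", "data": {"increments": [[0,0,0.006,0,0,0,0],[0,0,0.012,0,0,0,0],[0,0,0.018,0,0,0,0],[0,0,0.024,0,0,0,0],[0,0,0.03,0,0,0,0],[0,0,0.036,0,0,0,0],[0,0,0.042,0,0,0,0],[0,0,0.048,0,0,0,0],[0,0,0.054,0,0,0,0],[0,0,0.055,0,0,0,0]]}}

```text
time: 7.75
tool_pos: [0.4756, 0.1544, 0.0777]
tool_rot: [[-0.813, 0.582, 0.0], [0.582, 0.813, -0.001], [-0.001, -0.001, -1.0]]
contact_force: [-0.6, -6.3, 1.6]
opening: 0.434
gripper_force: 64.2
```

Call:
{"op": "carry_out", "data": {"increments": [[0,0,0,0,0,0,1],[0,0,0,0,0,0,1],[0,0,0,0,0,0,1],[0,0,0,0,0,0,1],[0,0,-0.08,0,0,0,1],[0,0,-0.18,0,0,0,1],[0,0,-0.28,0,0,0,1],[0,0,-0.32,0,0,0,1],[0,0,-0.32,0,0,0,1],[0,0,-0.32,0,0,0,1]]}}

```text
time: 9.0
tool_pos: [0.4743, 0.155, 0.2361]
tool_rot: [[-0.813, 0.583, -0.003], [0.583, 0.813, 0.0], [0.002, -0.001, -1.0]]
contact_force: [0.2, 0.1, -0.6]
opening: 1.001
gripper_force: 0.0
```

Run:
```python
from h import *
s,p,d=snap('wrist','w4'); C=cam('wrist',s); P=cloud(C,d)
x=np.array([.4753,.1548]); D=np.hypot(P[...,0]-x[0],P[...,1]-x[1])
q=P[(D<.016)&(P[...,2]>.09)]; print('hub top z',np.percentile(q[:,2],[10,50,90]))
q=P[(D>.05)&(D<.09)&(P[...,2]>.155)&(P[...,2]<.175)]; print('knob',len(q),q.mean(0),np.median(q,0))
q=P[(D<.03)&(P[...,2]>.11)&(P[...,2]<.118)]; r=cv2.minAreaRect(q[:,:2].astype(np.float32)); print(r)
print(proj(C,[.5322,.114,.164]))
go([.5322,.114,.2],54.4)
cv2.imwrite('pics/w4.png',p[:,:,::-1])
```

```text
hub top z [0.11620707 0.3216325  0.33008679]
knob 456 [0.52752751 0.11710643 0.16437947] [0.52699797 0.11746343 0.16413343]
((0.47552254796028137, 0.1554982215166092), (0.037342995405197144, 0.05948837473988533), 53.35203170776367)
[256.13305825 269.69275656]
t 9.05 row [-0.1424  0.0015  0.0708] [-0.0007 -0.0009 -0.0003] a0 54.35 j1,j6 [ 15.2 -39.2] tcp [0.4741 0.1549 0.2356] F [-0.8  0.7 -0.5] op 0.997 gf 0.0
```

View pics/w4.png

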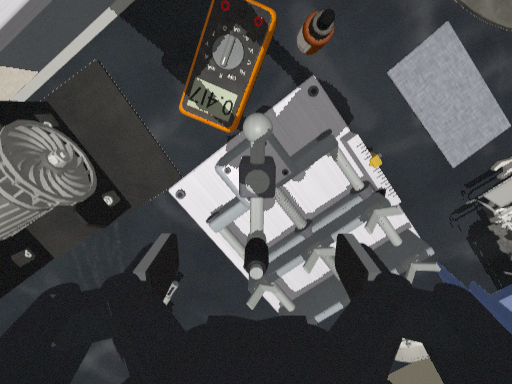

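The crank sits on the square: hub at (257,176), knob top at (256,272). The knob top's depth of 0.164 matches "fully down". Next I'll grip the knob.

Call:
{"op": "carry_out", "data": {"increments": [[-0.07,0,0,0,0,0,1],[-0.141,0.001,0,0,0,0,1],[-0.141,0.001,0.07,0,0,0,1],[-0.141,0.001,0.15,0,0,0,1],[-0.141,0.001,0.2,0,0,0,1],[-0.141,0.001,0.226,0,0,0,1],[-0.141,0.001,0.226,0,0,0,0],[-0.141,0.001,0.226,0,0,0,0],[-0.141,0.001,0.226,0,0,0,0],[-0.141,0.001,0.226,0,0,0,0]]}}

```text
time: 10.3
tool_pos: [0.5337, 0.1147, 0.1258]
tool_rot: [[-0.813, 0.583, 0.002], [0.583, 0.813, 0.001], [-0.001, 0.002, -1.0]]
contact_force: [-0.3, -1.0, 2.4]
opening: 0.255
gripper_force: 58.5
```

Run:
```python
from h import *
go([.4753,.155,.122],54.4)
s=read_state(); R=np.array(s['tool_rot'])
t,p,d=snap('scene','s1')
# circle around hub: clockwise from current azimuth, rows of 24 deg, displacement in tool frame /0.5
c=np.array([.4753,.155]); 
a0=np.arctan2(*(s['tool_pos'][:2]-c)[::-1]); print('a0',np.degrees(a0), np.linalg.norm(s['tool_pos'][:2]-c))
```

```text
t 10.3 row [ 0.1419 -0.0025  0.0075] [ 0.0006  0.0004 -0.0002] a0 54.36 j1,j6 [  9.5 -44.9] tcp [0.5337 0.1147 0.1258] F [-0.3 -1.   2.4] op 0.255 gf 58.5
a0 -34.62264732010747 0.07098065995784136
```

Call:
{"op": "carry_out", "data": {"increments": [[0.0121,-0.0569,0,0,0,0,0],[0.0463,-0.104,0,0,0,0,0],[0.0967,-0.1332,0,0,0,0,0],[0.1546,-0.1392,0,0,0,0,0],[0.21,-0.1212,0,0,0,0,0],[0.2533,-0.0823,0,0,0,0,0],[0.2769,-0.0291,0,0,0,0,0],[0.2769,0.0291,0,0,0,0,0],[0.2533,0.0823,0,0,0,0,0],[0.21,0.1212,0,0,0,0,0]]}}

```text
time: 11.6
tool_pos: [0.4824, 0.224, 0.1249]
tool_rot: [[-0.814, 0.581, -0.002], [0.581, 0.814, -0.004], [-0.0, -0.004, -1.0]]
contact_force: [-2.7, -10.3, 4.7]
opening: 0.25
gripper_force: 60.4
```

Call:
{"op": "carry_out", "data": {"increments": [[-0.0554,0.018,0,0,0,0,0],[-0.1133,0.0119,0,0,0,0,0],[-0.1637,-0.0172,0,0,0,0,0],[-0.1979,-0.0643,0,0,0,0,0],[-0.21,-0.1212,0,0,0,0,0],[-0.1979,-0.1782,0,0,0,0,0],[-0.1637,-0.2253,0,0,0,0,0],[-0.1133,-0.2544,0,0,0,0,0],[-0.0554,-0.2605,0,0,0,0,0],[0,-0.2425,0,0,0,0,0]]}}

```text
time: 12.85
tool_pos: [0.4113, 0.125, 0.1259]
tool_rot: [[-0.812, 0.584, 0.0], [0.584, 0.812, -0.002], [-0.001, -0.002, -1.0]]
contact_force: [3.3, -0.8, 0.8]
opening: 0.256
gripper_force: 60.3
```

Call:
{"op": "carry_out", "data": {"increments": [[0.0433,0.0389,0,0,0,0,0],[0.0669,0.0921,0,0,0,0,0],[0.0669,0.1503,0,0,0,0,0],[0.0433,0.2035,0,0,0,0,0],[0,0.2425,0,0,0,0,0],[-0.0554,0.2605,0,0,0,0,0],[-0.1133,0.2544,0,0,0,0,0],[-0.1637,0.2253,0,0,0,0,0],[-0.1979,0.1782,0,0,0,0,0],[-0.21,0.1212,0,0,0,0,0]]}}

```text
time: 14.1
tool_pos: [0.5347, 0.1145, 0.1258]
tool_rot: [[-0.812, 0.583, 0.003], [0.583, 0.812, 0.002], [-0.001, 0.004, -1.0]]
contact_force: [-0.4, 2.9, 0.4]
opening: 0.254
gripper_force: 60.0
```

Call:
{"op": "carry_out", "data": {"increments": [[0.0121,-0.0569,0,0,0,0,0],[0.0463,-0.104,0,0,0,0,0],[0.0967,-0.1332,0,0,0,0,0],[0.1546,-0.1392,0,0,0,0,0],[0.21,-0.1212,0,0,0,0,0],[0.2533,-0.0823,0,0,0,0,0],[0.2769,-0.0291,0,0,0,0,0],[0.2769,0.0291,0,0,0,0,0],[0.2533,0.0823,0,0,0,0,0],[0.21,0.1212,0,0,0,0,0]]}}

```text
time: 15.35
tool_pos: [0.4824, 0.224, 0.125]
tool_rot: [[-0.814, 0.581, -0.002], [0.581, 0.814, -0.003], [-0.0, -0.004, -1.0]]
contact_force: [-3.8, -10.8, 4.7]
opening: 0.256
gripper_force: 60.8
```

Call:
{"op": "carry_out", "data": {"increments": [[-0.0554,0.018,0,0,0,0,0],[-0.1133,0.0119,0,0,0,0,0],[-0.1637,-0.0172,0,0,0,0,0],[-0.1979,-0.0643,0,0,0,0,0],[-0.21,-0.1212,0,0,0,0,0],[-0.1979,-0.1782,0,0,0,0,0],[-0.1637,-0.2253,0,0,0,0,0],[-0.1133,-0.2544,0,0,0,0,0],[-0.0554,-0.2605,0,0,0,0,0],[0,-0.2425,0,0,0,0,0]]}}

```text
time: 16.6
tool_pos: [0.4113, 0.125, 0.1259]
tool_rot: [[-0.812, 0.584, 0.0], [0.584, 0.812, -0.002], [-0.001, -0.002, -1.0]]
contact_force: [4.1, 0.4, 0.6]
opening: 0.257
gripper_force: 60.6
```

Run:
```python
from h import *
go([.4753,.155,.122],54.4)
s,p,d=snap('wrist','w5'); snap('top','t5')
C=cam('wrist',s); 
u,v=proj(C,[.5557,.2825,.046]); print(u,v)
u,v=proj(cam('top'),[.5557,.2825,.046]); print(u,v)
cv2.imwrite('pics/w5b.png',cv2.resize(p[:,:,::-1],(800,600)))
```

```text
t 16.6 row [-0.0688  0.1235  0.0078] [-0.0005  0.0004 -0.0006] a0 54.29 j1,j6 [ 13.7 -40.6] tcp [0.4113 0.125  0.1259] F [4.1 0.4 0.6] op 0.257 gf 60.6
490.8619423344562 220.68429077645422
195.59145775309753 180.59872567709834
```

View pics/w5b.png

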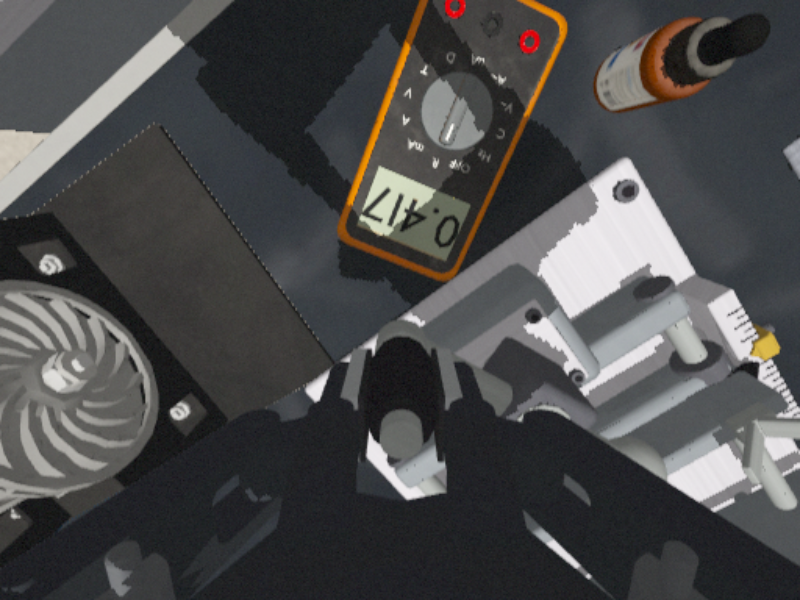

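The pointer is at (745,370) and the rider at (762,345), so it is a few mm short. I'll zoom in.

Run:
```python
from h import *
p=np.load('pics/w5.npz')['p']; cv2.imwrite('pics/w5c.png',cv2.resize(p[190:260,442:512,::-1],(560,560),interpolation=cv2.INTER_CUBIC))
```

```text
(no output)
```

View pics/w5c.png

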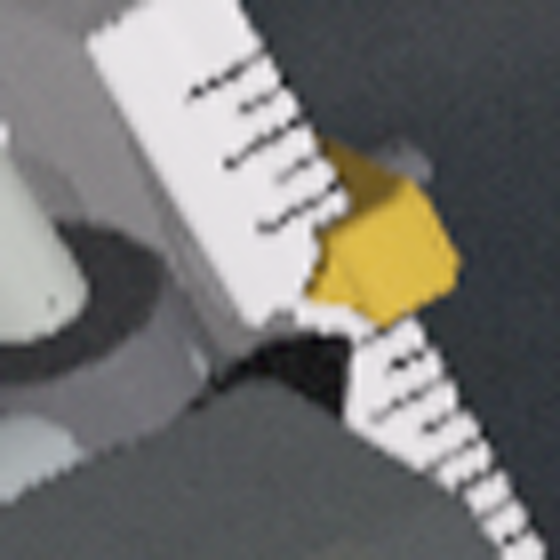

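Run:
```python
from h import *
z=np.load('pics/w5.npz'); s=dict(tool_pos=z['tp'],tool_rot=z['tr']); C=cam('wrist',s)
y=np.radians(1.7); ax=np.array([np.cos(y),np.sin(y)]); ay=np.array([-ax[1],ax[0]]); sq=np.array([.4752,.1552])
for n,u,v in (('tip rider',303,292),('ptr corner',350,338),('ptr end low',345,410),('line',262,228),('line2',230,165),('line3',193,97),('lineL',400,360)):
    X=ray(C,442+(u+.5)/8-.5,190+(v+.5)/8-.5,.046)[:2]; print(n,X.round(4),'rack',((X-sq)@ax-.15).round(4),((X-sq)@ay).round(4))
P=cloud(C,z['d']); q=P[190:260,442:512]; print(q[36,35],q[42,41])
# moving rail x by saddle cloud
R=(P[...,:2]-sq)@np.stack([ax,ay],1); R[...,0]-=.15
m=(P[...,2]>.09)&(P[...,2]<.107)&(R[...,0]>-.1)&(R[...,0]<0)&(R[...,1]>.05)&(R[...,1]<.12); print('sadd',m.sum(),np.percentile(R[m][:,0],[5,50,95]))
```

```text
tip rider [0.5548 0.2721] rack -0.067 0.1145
ptr corner [0.5634 0.2742] rack -0.0583 0.1163
ptr end low [0.5718 0.2703] rack -0.05 0.1121
line [0.5446 0.2714] rack -0.0772 0.1141
line2 [0.5353 0.2715] rack -0.0865 0.1144
line3 [0.5253 0.2713] rack -0.0965 0.1146
lineL [0.5694 0.2778] rack -0.0522 0.1198
[0.55456245 0.27088156 0.04473616] [0.5598805  0.27122943 0.04858636]
sadd 513 [-0.06646956 -0.06313979 -0.0555531 ]
```

Call:
{"op": "carry_out", "data": {"increments": [[0.0433,0.0389,0,0,0,0,0],[0.0669,0.0921,0,0,0,0,0],[0.0669,0.1503,0,0,0,0,0],[0.0433,0.2035,0,0,0,0,0],[0,0.2425,0,0,0,0,0],[-0.0554,0.2605,0,0,0,0,0],[-0.1133,0.2544,0,0,0,0,0],[-0.1523,0.2345,0,0,0,0,0],[-0.1814,0.2061,0,0,0,0,0],[-0.1814,0.2061,0,0,0,0,0]]}}

```text
time: 17.95
tool_pos: [0.5464, 0.1561, 0.1253]
tool_rot: [[-0.812, 0.584, 0.001], [0.584, 0.812, 0.0], [-0.0, 0.001, -1.0]]
contact_force: [0.5, -0.6, 4.9]
opening: 0.253
gripper_force: 60.7
```

Run:
```python
from h import *
go([.4753,.155,.122],54.4)
s,p,d=snap('wrist','w6'); C=cam('wrist',s); P=cloud(C,d)
u,v=proj(C,[.5557,.2725,.046]); print(u,v); u,v=int(u),int(v)
y=np.radians(1.7); ax=np.array([np.cos(y),np.sin(y)]); ay=np.array([-ax[1],ax[0]]); sq=np.array([.4752,.1552])
R=(P[...,:2]-sq)@np.stack([ax,ay],1); R[...,0]-=.15
m=(P[...,2]>.09)&(P[...,2]<.107)&(R[...,0]>-.1)&(R[...,0]<0)&(R[...,1]>.05)&(R[...,1]<.12); print('sadd',m.sum(),np.percentile(R[m][:,0],[5,50,95]))
m=(P[...,2]>.09)&(P[...,2]<.107)&(R[...,0]>0.04)&(R[...,0]<0.1)&(R[...,1]>.05)&(R[...,1]<.12); print('fix',m.sum(),np.percentile(R[m][:,0],[5,50,95]) if m.sum() else 0)
u=min(max(u,40),471);v=min(max(v,40),343);print(u-40,v-40)
cv2.imwrite('pics/w6c.png',cv2.resize(p[v-40:v+40,u-40:u+40,::-1],(560,560),interpolation=cv2.INTER_CUBIC))
```

```text
t 17.95 row [ 0.1141 -0.0849  0.0065] [ 0.0002  0.0002 -0.0008] a0 54.26 j1,j6 [ 13.4 -40.8] tcp [0.5464 0.1561 0.1253] F [ 0.5 -0.6  4.9] op 0.253 gf 60.7
379.00685909516335 123.2978175654939
sadd 1083 [-0.07165368 -0.06658472 -0.06073234]
fix 801 [0.05781141 0.06158285 0.06877329]
339 83
```

View pics/w6c.png

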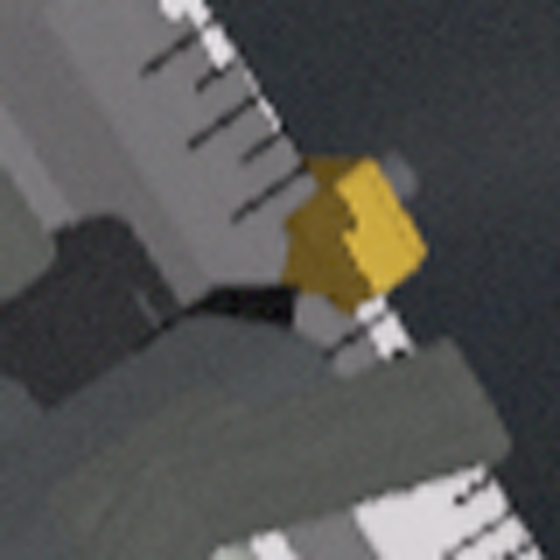

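```bash
python3 -c "
from h import *
go([.616,.229,.135],54.4)"
```

```text
t 18.0 row [-0.0287  0.1989 -0.019 ] [ 0.0003  0.0002 -0.0007] a0 54.28 j1,j6 [ 13.5 -40.8] tcp [0.5463 0.1566 0.1254] F [-0.5 -0.1  5.4] op 0.256 gf 60.7
```

Call:
{"op": "carry_out", "data": {"increments": [[0,0,0,0,0,0,1],[0,0,0,0,0,0,1],[0,0,0,0,0,0,1],[0,0,0,0,0,0,1],[0,0,-0.06,0,0,0,1],[0,0,-0.14,0,0,0,1],[-0.02,0.08,-0.15,0,0,0,1],[-0.0287,0.1989,-0.12,0,0,0,1],[-0.0287,0.1989,-0.02,0,0,0,1],[-0.0287,0.1989,-0.02,0,0,0,1]]}}

```text
time: 19.25
tool_pos: [0.6114, 0.2289, 0.1289]
tool_rot: [[-0.813, 0.582, -0.011], [0.582, 0.813, -0.003], [0.007, -0.009, -1.0]]
contact_force: [-0.9, -1.1, -1.2]
opening: 1.0
gripper_force: 0.0
```

Run:
```python
from h import *
go([.616,.229,.135],54.4)
s,p,d=snap('wrist','w7'); C=cam('wrist',s); P=cloud(C,d)
u,v=map(int,proj(C,[.5557,.2725,.046])); print(u-40,v-40)
y=np.radians(1.7); ax=np.array([np.cos(y),np.sin(y)]); ay=np.array([-ax[1],ax[0]]); sq=np.array([.4752,.1552])
R=(P[...,:2]-sq)@np.stack([ax,ay],1); R[...,0]-=.15
for a,b in ((-.1,0),(.04,.1)):
    m=(P[...,2]>.09)&(P[...,2]<.107)&(R[...,0]>a)&(R[...,0]<b)&(R[...,1]>.06)&(R[...,1]<.12); print('sadd',m.sum(),np.percentile(R[m][:,0],[5,50,95]) if m.sum() else 0)
cv2.imwrite('pics/w7c.png',cv2.resize(p[v-40:v+40,u-40:u+40,::-1],(560,560),interpolation=cv2.INTER_CUBIC))
```

```text
t 19.25 row [-0.0074  0.0054 -0.0123] [-0.0028 -0.0023 -0.    ] a0 54.4 j1,j6 [ 18.3 -36.1] tcp [0.6114 0.2289 0.1289] F [-0.9 -1.1 -1.2] op 1.0 gf 0.0
220 70
sadd 1007 [-0.07095464 -0.06562276 -0.06030655]
sadd 404 [0.05809187 0.06283998 0.06913693]
```

View pics/w7c.png

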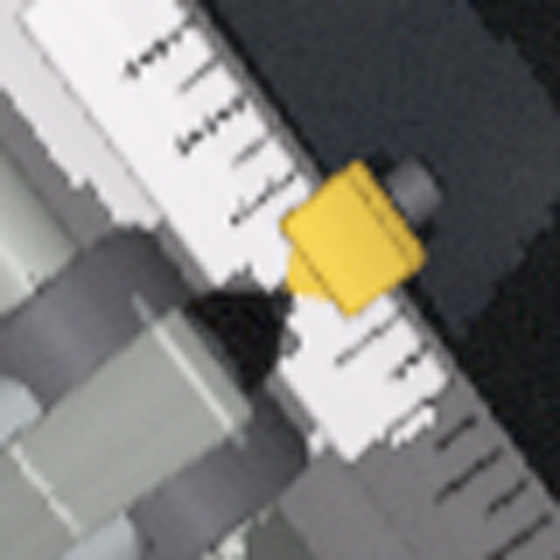

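The pointer's apex is at about (286,294), right at the rider tip (290,293). The rails measure 129 to 130 mm apart, so it's at the mark. Now the crank comes off.

```bash
python3 -c "
from h import *
go([.4755,.1548,.22],91.7)"
```

```text
t 19.3 row [ 0.1378 -0.282  -0.1743] [-0.0011 -0.0019 -0.2074] a0 54.37 j1,j6 [ 18.3 -36.1] tcp [0.6131 0.2291 0.1318] F [0.1 0.6 0.8] op 1.001 gf 0.0
```

Call:
{"op": "carry_out", "data": {"increments": [[0,0,-0.1,0,0,-0.02,1],[0.02,-0.05,-0.172,0,0,-0.06,1],[0.08,-0.16,-0.172,0,0,-0.12,1],[0.141,-0.2835,-0.172,0,0,-0.2072,1],[0.141,-0.2835,-0.172,0,0,-0.2072,1],[0.141,-0.2835,-0.172,0,0,-0.2072,1],[0.141,-0.2835,-0.172,0,0,-0.2072,1],[0.141,-0.2835,-0.172,0,0,-0.2072,1],[0.141,-0.2835,-0.172,0,0,-0.2072,1],[0.141,-0.2835,-0.172,0,0,-0.2072,1]]}}

```text
time: 20.55
tool_pos: [0.4757, 0.1558, 0.2202]
tool_rot: [[-1.0, -0.029, -0.001], [-0.029, 1.0, 0.0], [0.001, 0.0, -1.0]]
contact_force: [0.8, -0.0, -0.7]
opening: 1.001
gripper_force: 0.0
```

Run:
```python
from h import *
go([.4755,.1548,.079],91.7)
s,p,d=snap('wrist','w8'); C=cam('wrist',s); P=cloud(C,d); D=np.hypot(P[...,0]-.4755,P[...,1]-.1548)
q=P[(D<.1)&(P[...,2]>.155)&(P[...,2]<.175)]; print('knob',len(q),np.median(q,0))
q=P[(D<.08)&(P[...,0]<.44)&(P[...,2]>.085)&(P[...,2]<.13)]; print('ball',len(q),np.median(q,0))
```

```text
t 20.55 row [ 1.000e-04 -2.000e-03  2.824e-01] [ 0.0001 -0.0004 -0.0003] a0 91.64 j1,j6 [ 15.3 -76.4] tcp [0.4757 0.1558 0.2202] F [ 0.8 -0.  -0.7] op 1.001 gf 0.0
knob 535 [0.53962731 0.15802804 0.16406768]
ball 894 [0.42166921 0.15167015 0.11672743]
```

Call:
{"op": "carry_out", "data": {"increments": [[0,-0.002,0.1,0,0,0,1],[0,-0.002,0.18,0,0,0,1],[0,-0.002,0.24,0,0,0,1],[0,-0.002,0.27,0,0,0,1],[0,-0.002,0.282,0,0,0,1],[0,-0.002,0.282,0,0,0,1],[0,-0.002,0.282,0,0,0,0],[0,-0.002,0.282,0,0,0,0],[0,-0.002,0.282,0,0,0,0],[0,-0.002,0.282,0,0,0,0]]}}

```text
time: 21.85
tool_pos: [0.4763, 0.1547, 0.0806]
tool_rot: [[-1.0, -0.029, 0.001], [-0.029, 1.0, 0.001], [-0.001, 0.001, -1.0]]
contact_force: [-1.1, -1.2, 5.0]
opening: 0.432
gripper_force: 61.5
```

Call:
{"op": "carry_out", "data": {"increments": [[0,0,-0.01,0,0,0,0],[0,0,-0.025,0,0,0,0],[0,0,-0.045,0,0,0,0],[0,0,-0.07,0,0,0,0],[0,0,-0.11,0,0,0,0],[0,0,-0.17,0,0,0,0],[0,0,-0.25,0,0,0,0],[0,0,-0.3,0,0,0,0],[0,0,-0.3,0,0,0,0],[0,0,-0.3,0,0,0,0]]}}

```text
time: 23.1
tool_pos: [0.4741, 0.1543, 0.2283]
tool_rot: [[-1.0, -0.029, -0.003], [-0.029, 1.0, -0.0], [0.003, 0.0, -1.0]]
contact_force: [-0.7, 0.1, -5.5]
opening: 0.436
gripper_force: 61.4
```

Run:
```python
from h import *
go([.5555,.407,.12],94.3)
```

```text
t 23.1 row [-0.1779  0.5004  0.2159] [ 0.     -0.0011 -0.0147] a0 91.65 j1,j6 [ 15.1 -76.5] tcp [0.4741 0.1543 0.2283] F [-0.7  0.1 -5.5] op 0.436 gf 61.4
```

Call:
{"op": "carry_out", "data": {"increments": [[-0.03,0.1,0,0,0,0,0],[-0.06,0.2,0,0,0,-0.005,0],[-0.1,0.3,0,0,0,-0.01,0],[-0.14,0.4,0,0,0,-0.0147,0],[-0.177,0.5,0,0,0,-0.0147,0],[-0.177,0.5,0.05,0,0,-0.0147,0],[-0.177,0.5,0.12,0,0,-0.0147,0],[-0.177,0.5,0.18,0,0,-0.0147,0],[-0.177,0.5,0.216,0,0,-0.0147,0],[-0.177,0.5,0.216,0,0,-0.0147,0]]}}

```text
time: 24.35
tool_pos: [0.5547, 0.4056, 0.1179]
tool_rot: [[-0.997, -0.075, -0.006], [-0.075, 0.997, -0.003], [0.006, -0.003, -1.0]]
contact_force: [0.1, 0.3, -4.9]
opening: 0.44
gripper_force: 62.4
```

Run:
```python
from h import *
go([.5555,.407,.0175],94.3)
```

```text
t 24.35 row [-0.0032  0.0031  0.2008] [-0.0009 -0.0021 -0.0001] a0 94.29 j1,j6 [ 34.1 -60.2] tcp [0.5547 0.4056 0.1179] F [ 0.1  0.3 -4.9] op 0.44 gf 62.4
```

Call:
{"op": "carry_out", "data": {"increments": [[0,0,0.07,0,0,0,0],[0,0,0.13,0,0,0,0],[0,0,0.17,0,0,0,0],[0,0,0.19,0,0,0,0],[0,0,0.198,0,0,0,0],[0,0,0.202,0,0,0,0],[0,0,0.204,0,0,0,0],[0,0,0.204,0,0,0,0],[0,0,0.204,0,0,0,0],[0,0,0.204,0,0,0,0]]}}

```text
time: 25.6
tool_pos: [0.5568, 0.4072, 0.0198]
tool_rot: [[-0.997, -0.075, -0.0], [-0.075, 0.997, 0.001], [0.0, 0.001, -1.0]]
contact_force: [0.2, 0.4, -6.1]
opening: 0.436
gripper_force: 62.5
```

Call:
{"op": "carry_out", "data": {"increments": [[0,0,0.003,0,0,0,0],[0,0,0.005,0,0,0,0],[0,0,0.005,0,0,0,1],[0,0,0.005,0,0,0,1],[0,0,0.005,0,0,0,1],[0,0,0.003,0,0,0,1],[0,0,-0.06,0,0,0,1],[0,0,-0.18,0,0,0,1],[0,0,-0.3,0,0,0,1],[0,0,-0.4,0,0,0,1]]}}

```text
time: 26.85
tool_pos: [0.5572, 0.4073, 0.2227]
tool_rot: [[-0.997, -0.075, 0.001], [-0.075, 0.997, 0.002], [-0.002, 0.002, -1.0]]
contact_force: [0.1, 0.3, 0.8]
opening: 1.001
gripper_force: 0.0
```

Run:
```python
from h import *
s,p,d=snap('wrist','w9'); C=cam('wrist',s); P=cloud(C,d); D=np.hypot(P[...,0]-.5565,P[...,1]-.407)
q=P[(D<.013)&(P[...,2]<.2)]; print('hubtop',np.median(q,0))
q=P[(D<.1)&(D>.05)&(P[...,2]>.09)&(P[...,2]<.12)]; print('knob',len(q),np.median(q,0))
t,p,d=snap('top','t9'); C=cam('top'); P=cloud(C,d)
for nm,c in (('A',(.68,-.172)),('B',(.585,-.16))):
    m=(np.hypot(P[...,0]-c[0],P[...,1]-c[1])<.055)&(P[...,2]>.012)&(P[...,2]<.06)
    m[:,:1]=0; q=P[m]; e=np.linalg.svd(q[:,:2]-q[:,:2].mean(0),full_matrices=0)[2][0]; print(nm,m.sum(),q.mean(0),np.degrees(np.arctan2(e[1],e[0])))
cv2.imwrite('pics/t9c.png',cv2.resize(p[110:210,280:400,::-1],(720,600),interpolation=cv2.INTER_CUBIC))
go([.63,-.16,.25],54)
```

```text
hubtop [0.55618061 0.40703017 0.05280077]
knob 342 [0.62020351 0.41391781 0.10084194]<stdin>:8: RuntimeWarning: Mean of empty slice.
  ret = um.true_divide(
Traceback (most recent call last):
IndexError: index 0 is out of bounds for axis 0 with size 0
```

Run:
```python
from h import *
z=np.load('pics/t9.npz'); p,d=z['p'],z['d']; print((d>0).mean()); cv2.imwrite('pics/t9c.png',cv2.resize(p[90:230,190:420,::-1],(800,487),interpolation=cv2.INTER_CUBIC))
C=cam('top'); P=cloud(C,d); print(P[139,339],P[174,335])
```

```text
0.9962310791015625
[ 0.70712893 -0.17150736 -0.00073981] [ 0.58482988 -0.14912858  0.04607595]
```

View pics/t9c.png

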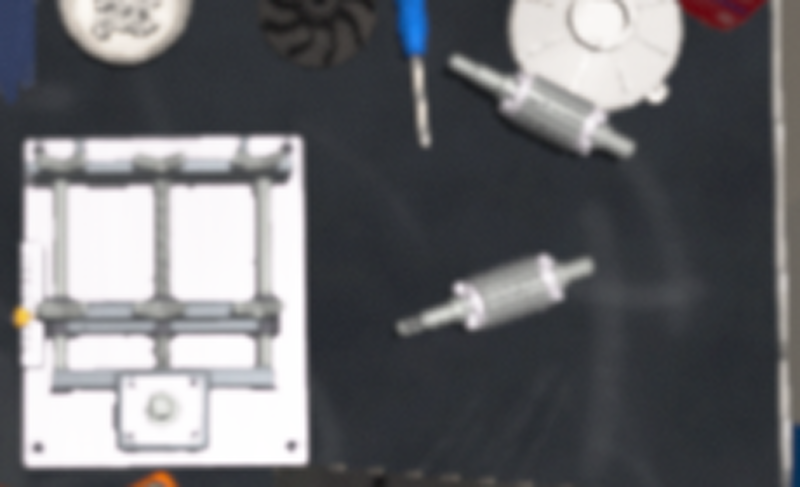

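The top view shows rotor A knocked to crop (552,112), now up against the white flange lid at (595,40). Rotor B is still at (510,290) with its stub to the lower left. The crank is back and the rail is at the rider. I'll take B first.

Run:
```python
from h import *
z=np.load('pics/t9.npz'); p,d=z['p'],z['d']; C=cam('top'); P=cloud(C,d)
n=lambda u,v:(190+(u+.5)/3.478-.5,90+(v+.5)/3.478-.5)
for nm,a,b in (('A',(455,62),(630,150)),('B',(400,328),(590,265))):
    A,B=ray(C,*n(*a),.026),ray(C,*n(*b),.026); e=B-A; print(nm,'len',np.linalg.norm(e),'c',A+e*104/183,'az',np.degrees(np.arctan2(e[1],e[0])))
    u,v=n(*(np.array(a)+(np.array(b)-a)*.568)); print(P[int(v)-2:int(v)+3,int(u)-2:int(u)+3].mean((0,1)))
for c in ((595,20),(640,60),(600,85),(560,60),(540,40)):
    u,v=n(*c); print('lid',P[int(v),int(u)].round(3))
go([.585,-.155,.2],18.4)
```

```text
A len 0.17862998498716426 c [ 0.75726723 -0.1979149   0.026     ] az -116.61509636487689
[ 0.75390561 -0.19331032  0.04674241]
B len 0.18200299465772113 c [ 0.58917194 -0.15539116  0.026     ] az -70.43619055760789
[ 0.58788924 -0.14904302  0.04655341]
lid [ 0.845 -0.233  0.031]
lid [ 0.811 -0.276  0.024]
lid [ 0.786 -0.242  0.018]
lid [ 0.81  -0.202  0.022]
lid [ 0.829 -0.185  0.015]
t 26.95 row [ 0.0366 -1.1302  0.049 ] [0.0047 0.0017 0.4216] a0 94.3 j1,j6 [ 34.1 -60.2] tcp [0.5606 0.4096 0.2292] F [1.1 0.2 0.2] op 0.998 gf 0.0
```

Call:
{"op": "carry_out", "data": {"increments": [[0.036,-0.99,0,0.004,0,0.4216,1],[0.036,-0.99,0,0.004,0,0.4216,1],[0.036,-0.99,0,0.004,0,0.4216,1],[0.036,-0.99,0,0.004,0,0.4216,1],[0.036,-0.99,0,0.004,0,0.4216,1],[0.036,-0.99,0,0.004,0,0.4216,1],[0.036,-0.99,0,0.004,0,0.4216,1],[0.036,-0.99,0,0.004,0,0.4216,1],[0.036,-0.99,0,0.004,0,0.4216,1],[0.036,-0.99,0,0.004,0,0.4216,1]]}}

```text
time: 28.2
tool_pos: [0.5755, -0.0877, 0.2187]
tool_rot: [[-0.315, 0.949, -0.008], [0.949, 0.315, -0.008], [-0.005, -0.01, -1.0]]
contact_force: [-0.2, 0.5, -0.8]
opening: 1.0
gripper_force: 0.0
```

```bash
cat > rot.py <<'E'
from h import *
def rotor(P,c,r=.13,zmin=.014):
    """rotor centre & shaft azimuth from a cloud near c: core = high points"""
    D=np.hypot(P[...,0]-c[0],P[...,1]-c[1]); m=(D<.055)&(P[...,2]>.038)&(P[...,2]<.056); q=P[m]
    box=cv2.minAreaRect(q[:,:2].astype(np.float32))
    m2=(D<r)&(P[...,2]>zmin)&(P[...,2]<.056); k=P[m2]; e=np.linalg.svd(k[:,:2]-k[:,:2].mean(0),full_matrices=0)[2][0]
    t=(k[:,:2]-c)@e; print('core',m.sum(),np.round(box[0],4),np.round(box[1],3),round(box[2],1),'| axis az',np.degrees(np.arctan2(e[1],e[0])).round(1),'ext',np.percentile(t,[.5,99.5]).round(3))
E
python3 - <<'E'
from rot import *
s,p,d=snap('wrist','w10'); P=cloud(cam('wrist',s),d)
rotor(P,np.array([.589,-.1545])); go([.589,-.1545,.2],19.3)
E
```

```text
core 1625 [ 0.5902 -0.1532] [0.04  0.088] 20.5 | axis az -69.6 ext [-0.103  0.076]
t 28.25 row [-0.1363 -0.0169  0.0385] [-0.0032  0.0017 -0.0048] a0 18.43 j1,j6 [-10.7 -28.9] tcp [ 0.5756 -0.087   0.2188] F [0.7 0.9 0.4] op 0.997 gf 0.0
```

View pics/w10.png

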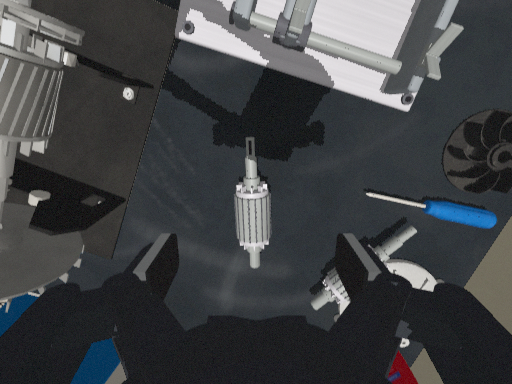

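Rotor B is clear, with its core at (253,213) px and its stub pointing up the image. Rotor A lies at the right beside the lid. I'll grasp B across its core.

```bash
python3 -c "
from h import *
go([.5895,-.154,.008],20.4)"
```

```text
t 28.25 row [-0.1335 -0.0118  0.4225] [-0.0032  0.0017 -0.011 ] a0 18.43 j1,j6 [-10.7 -28.9] tcp [ 0.5756 -0.087   0.2188] F [0.7 0.9 0.4] op 0.997 gf 0.0
```

Call:
{"op": "carry_out", "data": {"increments": [[-0.07,-0.006,0.05,0,0,-0.011,1],[-0.1335,-0.0118,0.1,0,0,-0.011,1],[-0.1335,-0.0118,0.2,0,0,-0.011,1],[-0.1335,-0.0118,0.3,0,0,-0.011,1],[-0.1335,-0.0118,0.37,0,0,-0.011,1],[-0.1335,-0.0118,0.41,0,0,-0.011,1],[-0.1335,-0.0118,0.42,0,0,-0.011,1],[-0.1335,-0.0118,0.42,0,0,-0.011,0],[-0.1335,-0.0118,0.42,0,0,-0.011,0],[-0.1335,-0.0118,0.42,0,0,-0.011,0]]}}

```text
time: 29.5
tool_pos: [0.5914, -0.1555, 0.012]
tool_rot: [[-0.348, 0.937, -0.004], [0.937, 0.348, -0.01], [-0.008, -0.007, -1.0]]
contact_force: [-1.7, -0.4, 6.6]
opening: 0.545
gripper_force: 65.6
```

Call:
{"op": "carry_out", "data": {"increments": [[0,0,0,0,0,0,0],[0,0,0,0,0,0,0],[0,0,-0.03,0,0,0,0],[0,0,-0.1,0,0,0,0],[0,0,-0.2,0,0,0,0],[0,0,-0.3,0,0,0,0],[0,0,-0.4,0,0,0,0],[0,0,-0.4,0,0,0,0],[0,0,-0.4,0,0,0,0],[0,0,-0.4,0,0,0,0]]}}

```text
time: 30.75
tool_pos: [0.5887, -0.1525, 0.2056]
tool_rot: [[-0.348, 0.937, -0.014], [0.937, 0.348, -0.007], [-0.002, -0.016, -1.0]]
contact_force: [-0.5, -0.5, -9.1]
opening: 0.551
gripper_force: 64.5
```

Run:
```python
from h import *
s,p,d=snap('wrist','w11'); C=cam('wrist',s); P=cloud(C,d); R=np.array(s['tool_rot']); T=(P-np.array(s['tool_pos']))@R
m=(np.abs(T[...,1])<.02)&(np.abs(T[...,2])<.03)&(np.abs(T[...,0])<.14); q=T[m]; print(m.sum(),np.percentile(q,[.5,50,99.5],axis=0).round(3))
for a,b in ((-.1,-.085),(.035,.05),(.06,.075),(.085,.1)):
    k=q[(q[:,0]>a)&(q[:,0]<b)]; print(a,len(k),k.mean(0).round(4) if len(k) else '', np.percentile(k[:,2],3).round(4) if len(k) else '')
go([.6265,.0746,.23],91.7)
```

```text
8135 [[-0.027 -0.02  -0.03 ]
 [ 0.049  0.    -0.02 ]
 [ 0.105  0.02  -0.005]]
-0.1 0  
0.035 2342 [ 0.0424  0.0003 -0.0218] -0.0294
0.06 1080 [ 0.0676  0.0006 -0.0186] -0.0209
0.085 940 [ 0.0927  0.0007 -0.0175] -0.0197
t 30.8 row [ 0.3996  0.2277 -0.0526] [-0.0046 -0.0024 -0.3962] a0 20.38 j1,j6 [-16.5 -36.7] tcp [ 0.589  -0.1525  0.2058] F [ 0.   0.2 -9.5] op 0.551 gf 64.5
```

```bash
python3 -c "
from h import *
go([.622,.2446,.2],91.7)"
```

```text
t 30.8 row [0.7216 0.3386 0.005 ] [-0.0046 -0.0024 -0.3962] a0 20.38 j1,j6 [-16.5 -36.7] tcp [ 0.589  -0.1525  0.2058] F [ 0.   0.2 -9.5] op 0.551 gf 64.5
```

Call:
{"op": "carry_out", "data": {"increments": [[0.7216,0.3386,-0.01,-0.0046,-0.0024,-0.3962,0],[0.7216,0.3386,-0.01,-0.0046,-0.0024,-0.3962,0],[0.7216,0.3386,0.0,-0.0046,-0.0024,-0.3962,0],[0.7216,0.3386,0.0,-0.0046,-0.0024,-0.3962,0],[0.7216,0.3386,0.005,-0.0046,-0.0024,-0.3962,0],[0.7216,0.3386,0.005,-0.0046,-0.0024,-0.3962,0],[0.7216,0.3386,0.005,-0.0046,-0.0024,-0.3962,0],[0.7216,0.3386,0.005,-0.0046,-0.0024,-0.3962,0],[0.7216,0.3386,0.005,-0.0046,-0.0024,-0.3962,0],[0.7216,0.3386,0.005,-0.0046,-0.0024,-0.3962,0]]}}

```text
time: 32.05
tool_pos: [0.6241, 0.2426, 0.2026]
tool_rot: [[-1.0, -0.028, 0.005], [-0.028, 1.0, -0.003], [-0.005, -0.003, -1.0]]
contact_force: [0.4, 0.3, -8.8]
opening: 0.545
gripper_force: 65.1
```

```bash
cat > seat.py <<'E'
from h import *
s,p,d=snap('wrist','w%d'%int(read_state()['time']*100)); C=cam('wrist',s); P=cloud(C,d); R=np.array(s['tool_rot']); T=(P-np.array(s['tool_pos']))@R
m=(np.abs(T[...,1])<.012)&(np.abs(T[...,2]+.015)<.02)&(T[...,0]>.03)&(T[...,0]<.14); q=T[m]; k=q[(q[:,0]>.06)&(q[:,0]<.1)]
print('stub end',np.percentile(q[:,0],99.5),'dev deg',np.degrees(np.polyfit(k[:,0],k[:,1],1)[0]))
y=np.radians(1.7); ax=np.array([np.cos(y),np.sin(y)]); ay=np.array([-ax[1],ax[0]]); sq=np.array([.4752,.1552])
Q=(P[...,:2]-sq)@np.stack([ax,ay],1); Q[...,0]-=.15
def sad(y0):
  for a,b in ((-.09,-.04),(.04,.09)):
    m=(P[...,2]>.085)&(P[...,2]<.107)&(Q[...,0]>a)&(Q[...,0]<b)&(np.abs(Q[...,1]-y0)<.028); k=Q[m]
    if m.sum()>50: print('saddle',y0,m.sum(),np.percentile(k[:,0],[3,97]).round(4),'y',np.percentile(k[:,1],[2,98]).round(4))
t=np.array(s['tool_pos'])[:2]; print('tcp rack',((t-sq)@ax-.15).round(4),((t-sq)@ay).round(4))
E
python3 - <<'E'
from seat import *
sad(.085); go([.622,.2446,.1],91.7)
E
```

```text
stub end 0.10384751390616845 dev deg 0.23979546400424742
tcp rack 0.0014 0.0829
saddle 0.085 257 [-0.0714 -0.0604] y [0.0629 0.1057]
t 32.1 row [0.0056 0.0046 0.206 ] [-0.0008  0.0018 -0.0006] a0 91.59 j1,j6 [ 19.2 -72.3] tcp [0.6243 0.2426 0.203 ] F [ 1.  -1.7 -8.2] op 0.545 gf 65.1
```

```bash
cp $(ls -t pics/w*.png|head -1) pics/vB.png
```

```text
(no output)
```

View pics/vB.png

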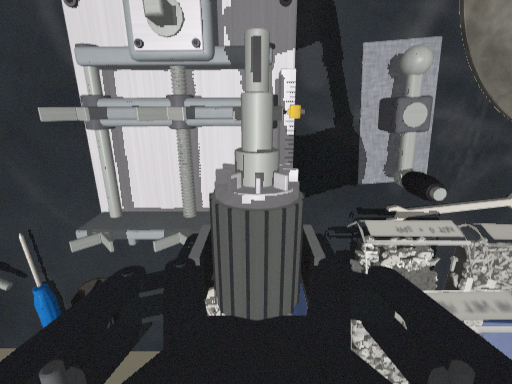

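The saddles line up with the held rotor at rack y ≈ 0.084, its stub pointing towards the robot. The crank stands upright on its mat at (410,115). Lowering now.

Call:
{"op": "carry_out", "data": {"increments": [[0.0056,0.0046,0.05,-0.0008,0.0018,0,0],[0.0056,0.0046,0.1,-0.0008,0.0018,0,0],[0.0056,0.0046,0.14,-0.0008,0.0018,0,0],[0.0056,0.0046,0.17,-0.0008,0.0018,0,0],[0.0056,0.0046,0.19,-0.0008,0.0018,0,0],[0.0056,0.0046,0.21,-0.0008,0.0018,0,0],[0.0056,0.0046,0.222,-0.0008,0.0018,0,0],[0.0056,0.0046,0.23,-0.0008,0.0018,0,0],[0.0056,0.0046,0.235,-0.0008,0.0018,0,0],[0.0056,0.0046,0.235,-0.0008,0.0018,0,0]]}}

```text
time: 33.35
tool_pos: [0.6223, 0.246, 0.086]
tool_rot: [[-1.0, -0.03, 0.001], [-0.03, 1.0, 0.0], [-0.001, 0.0, -1.0]]
contact_force: [0.5, 0.2, -7.9]
opening: 0.548
gripper_force: 65.1
```

Call:
{"op": "carry_out", "data": {"increments": [[0,-0.002,0.002,0,0,0,0],[0,-0.002,0.004,0,0,0,0],[0,-0.002,0.006,0,0,0,0],[0,-0.002,0.008,0,0,0,0],[0,-0.002,0.009,0,0,0,0],[0,-0.002,0.009,0,0,0,0],[0,-0.002,0.009,0,0,0,0],[0,-0.002,0.009,0,0,0,0],[0,-0.002,0.009,0,0,0,0],[0,-0.002,0.009,0,0,0,0]]}}

```text
time: 34.6
tool_pos: [0.623, 0.2443, 0.0836]
tool_rot: [[-1.0, -0.03, 0.002], [-0.03, 1.0, -0.0], [-0.002, -0.0, -1.0]]
contact_force: [-4.5, -5.3, 4.5]
opening: 0.545
gripper_force: 66.7
```

Call:
{"op": "carry_out", "data": {"increments": [[0,-0.001,0.009,0,0,0,0.75],[0,-0.001,0.009,0,0,0,0.75],[0,-0.001,0.009,0,0,0,0.75],[0,0,0.004,0,0,0,0.75],[0,0,-0.04,0,0,0,0.75],[0,0,-0.1,0,0,0,0.8],[0,0,-0.2,0,0,0,1],[0,0,-0.28,0,0,0,1],[0,0,-0.28,0,0,0,1],[0,0,-0.28,0,0,0,1]]}}

```text
time: 35.85
tool_pos: [0.6222, 0.2449, 0.2225]
tool_rot: [[-1.0, -0.03, 0.002], [-0.03, 1.0, 0.001], [-0.002, 0.001, -1.0]]
contact_force: [-0.8, -0.8, -0.9]
opening: 0.998
gripper_force: 0.0
```

Run:
```python
from h import *
s,p,d=snap('wrist','w12'); C=cam('wrist',s); P=cloud(C,d)
y=np.radians(1.7); ax=np.array([np.cos(y),np.sin(y)]); ay=np.array([-ax[1],ax[0]]); sq=np.array([.4752,.1552])
Q=(P[...,:2]-sq)@np.stack([ax,ay],1); Q[...,0]-=.15; Z=P[...,2]
m=(np.abs(Q[...,1]-.085)<.012)&(Z>.085)&(Z<.13)&(Q[...,0]>-.13)&(Q[...,0]<.05)
for a,b in ((-.1,-.085),(-.05,-.035),(-.028,.0)):
    k=m&(Q[...,0]>a)&(Q[...,0]<b); print(a,k.sum(),'y',Q[k][:,1].mean().round(4),'ztop',np.percentile(Z[k],97).round(4))
print('stub end',np.percentile(Q[m][:,0],.5))
go([.72,-.16,.24],-26.7)
```

```text
-0.1 210 y 0.0842 ztop 0.1021
-0.05 435 y 0.0848 ztop 0.1166
-0.028 722 y 0.0847 ztop 0.1199
stub end -0.10318551408597758
t 35.9 row [-0.1727 -0.8149 -0.0381] [ 1.000e-04 -1.000e-04 -3.422e-01] a0 91.71 j1,j6 [ 19.3 -72.4] tcp [0.6216 0.2447 0.221 ] F [ 0.2 -0.1 -0.4] op 0.999 gf 0.0
```

Run:
```python
from h import *
s=read_state(); R=np.array(s['tool_rot']); print(R.T@(np.array([.755,-.195,.23])-s['tool_pos'])/.5)
```

```text
[-0.24060606 -0.88692106 -0.01817726]
```

Call:
{"op": "carry_out", "data": {"increments": [[-0.24,-0.887,-0.02,0,0,0.658,1],[-0.24,-0.887,-0.02,0,0,0.658,1],[-0.24,-0.887,-0.02,0,0,0.658,1],[-0.24,-0.887,-0.02,0,0,0.658,1],[-0.24,-0.887,-0.02,0,0,0.658,1],[-0.24,-0.887,-0.02,0,0,0.658,1],[-0.24,-0.887,-0.02,0,0,0.658,1],[-0.24,-0.887,-0.02,0,0,0.658,1],[-0.24,-0.887,-0.02,0,0,0.658,1],[-0.24,-0.887,-0.02,0,0,0.658,1]]}}

```text
time: 37.15
tool_pos: [0.7541, -0.1955, 0.2282]
tool_rot: [[0.278, 0.961, -0.004], [0.961, -0.278, 0.002], [0.001, -0.004, -1.0]]
contact_force: [-0.4, -0.0, -0.1]
opening: 0.997
gripper_force: 0.0
```

Run:
```python
from rot import *
go([.757,-.197,.23],-26.7)
s,p,d=snap('wrist','w13'); P=cloud(cam('wrist',s),d)
rotor(P,np.array([.757,-.197]),.09); np.save('pics/P13.npy',P)
e=np.array([np.cos(np.radians(63.3)),np.sin(np.radians(63.3))]); f=np.array([-e[1],e[0]])
D=P[...,:2]-np.array([.757,-.197]); u=D@e; w=D@f
for a,b in ((-.07,-.055),(-.05,-.035),(-.02,.02),(.035,.05),(.06,.075),(.085,.1)):
    m=(u>a)&(u<b)&(np.abs(w)<.028)&(P[...,2]>.012)&(P[...,2]<.08); print(a,m.sum(),'w',np.percentile(w[m],[3,50,97]).round(4) if m.any() else '','z',np.percentile(P[...,2][m],97).round(3) if m.any() else '')
m=(np.abs(u)<.012)&(P[...,2]<.1)
for lo in np.arange(-.08,.081,.01):
    k=m&(w>=lo)&(w<lo+.01); print(round(lo,2),k.sum(),P[...,2][k].max().round(3) if k.any() else '',end=' ; ')
```

```text
t 37.15 row [-0.0014  0.0064 -0.0035] [-0.0013 -0.0001  0.0586] a0 -16.15 j1,j6 [-16.4  -0.2] tcp [ 0.7541 -0.1955  0.2282] F [-0.4 -0.  -0.1] op 0.997 gf 0.0
core 1843 [ 0.7597 -0.195 ] [0.087 0.041] 62.4 | axis az -84.0 ext [-0.071  0.081]
-0.07 111 w [-0.0082 -0.0012  0.0056] z 0.033
-0.05 175 w [-0.0177 -0.0011  0.0161] z 0.045
-0.02 1169 w [-0.0246 -0.0005  0.0213] z 0.05
0.035 394 w [-0.0204 -0.0007  0.0177] z 0.046
0.06 151 w [-0.0082 -0.0012  0.0056] z 0.033
0.085 120 w [-0.0066 -0.0013  0.0036] z 0.031
-0.08 108 0.042 ; -0.07 172 0.041 ; -0.06 142 0.03 ; -0.05 136 0.027 ; -0.04 133 0.023 ; -0.03 103 0.04 ; -0.02 139 0.048 ; -0.01 149 0.051 ; -0.0 152 0.05 ; 0.01 148 0.047 ; 0.02 119 0.036 ; 0.03 122 0.002 ; 0.04 118 0.001 ; 0.05 123 0.002 ; 0.06 123 0.002 ; 0.07 123 0.002 ; 0.08 122 0.002 ;
```

View pics/w13.png

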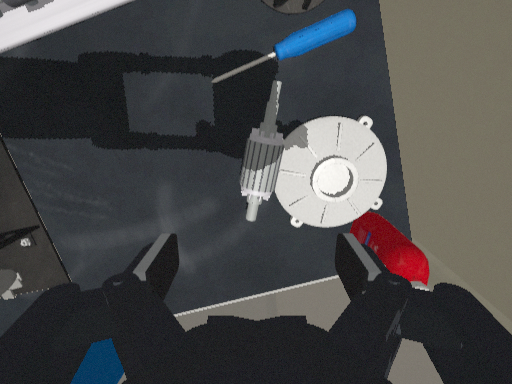

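Rotor A's core at (262,160) touches the lid at (333,178), so there's no room for a finger there. I'll grip its stub end at (275,100) and drag it clear.

Run:
```python
from h import *
P=np.load('pics/P13.npy'); c=np.array([.7575,-.1965])
e=np.array([np.cos(np.radians(63.3)),np.sin(np.radians(63.3))]); f=np.array([-e[1],e[0]])
D=P[...,:2]-c; u=D@e; w=D@f
for a in (.05,.06,.07,.08,.09,.1,.11):
    r=[]
    for lo in np.arange(-.08,.05,.01):
        k=(u>a)&(u<a+.01)&(w>=lo)&(w<lo+.01)&(P[...,2]<.1); r.append(int(1000*P[...,2][k].max()) if k.any() else -1)
    print(a,r)
q=c+e*.082; print(q); go([*q,.012],-26.7)
```

```text
0.05 [22, 21, 18, 16, 12, 1, 30, 36, 36, 1, 2, 1, 1]
0.06 [19, 17, 15, 12, 1, 1, 1, 34, 32, 1, 2, 1, 2]
0.07 [14, 14, 10, 1, 1, 2, 1, 33, 33, 1, 1, 1, 1]
0.08 [1, 2, 1, 1, 1, 1, 2, 31, 31, 1, 1, 1, 1]
0.09 [2, 1, 1, 1, 1, 1, 1, 31, 31, 1, 1, 1, 1]
0.1 [1, 1, 1, 1, 1, 2, 1, 31, 30, 1, 1, 1, 16]
0.11 [1, 2, 1, 1, 2, 1, 2, 1, 1, 1, 1, 16, 16]
[ 0.79434416 -0.12324355]
t 37.2 row [0.1603 0.0382 0.4327] [-0.0013 -0.0001  0.057 ] a0 -16.44 j1,j6 [-16.4   0.1] tcp [ 0.7541 -0.1951  0.2284] F [-1.2  1.   0.1] op 1.002 gf 0.0
```

```bash
python3 -c "
from h import *
go([.789,-.136,.009],-26.7)"
```

```text
t 37.2 row [0.1328 0.0351 0.4387] [-0.0013 -0.0001  0.057 ] a0 -16.44 j1,j6 [-16.4   0.1] tcp [ 0.7541 -0.1951  0.2284] F [-1.2  1.   0.1] op 1.002 gf 0.0
```

Call:
{"op": "carry_out", "data": {"increments": [[0.1328,0.0351,0.05,0,0,0.057,0.4],[0.1328,0.0351,0.12,0,0,0.057,0.4],[0.1328,0.0351,0.2,0,0,0.057,0.4],[0.1328,0.0351,0.26,0,0,0.057,0.4],[0.1328,0.0351,0.26,0,0,0.057,0.4],[0.1328,0.0351,0.26,0,0,0.057,0.4],[0.1328,0.0351,0.26,0,0,0.057,0.4],[0.1328,0.0351,0.26,0,0,0.057,0.4],[0.1328,0.0351,0.26,0,0,0.057,0.4],[0.1328,0.0351,0.26,0,0,0.057,0.4]]}}

```text
time: 38.45
tool_pos: [0.7904, -0.1357, 0.1018]
tool_rot: [[0.438, 0.899, 0.001], [0.899, -0.438, 0.0], [0.001, 0.001, -1.0]]
contact_force: [-0.6, 0.9, 0.3]
opening: 0.395
gripper_force: 0.0
```

```bash
python3 -c "
from h import *
go([.789,-.136,.009],-26.7)"
```

```text
t 38.45 row [-0.002  -0.0023  0.1856] [ 0.0003 -0.0003  0.004 ] a0 -25.98 j1,j6 [-11.5  14.4] tcp [ 0.7904 -0.1357  0.1018] F [-0.6  0.9  0.3] op 0.395 gf 0.0
```

Good; the command is relative to the limited pose. Descend, grip, then drag.

Call:
{"op": "carry_out", "data": {"increments": [[-0.002,-0.0023,0.08,0,0,0.004,0.4],[-0.002,-0.0023,0.14,0,0,0.004,0.4],[-0.002,-0.0023,0.17,0,0,0.004,0.4],[-0.002,-0.0023,0.184,0,0,0.004,0.4],[-0.002,-0.0023,0.184,0,0,0.004,0.4],[-0.002,-0.0023,0.184,0,0,0.004,0.4],[-0.002,-0.0023,0.184,0,0,0.004,0],[-0.002,-0.0023,0.184,0,0,0.004,0],[-0.002,-0.0023,0.184,0,0,0.004,0],[-0.002,-0.0023,0.184,0,0,0.004,0]]}}

```text
time: 39.7
tool_pos: [0.7898, -0.136, 0.0106]
tool_rot: [[0.449, 0.893, 0.003], [0.893, -0.449, 0.0], [0.001, 0.002, -1.0]]
contact_force: [0.5, 0.1, 4.8]
opening: 0.15
gripper_force: 58.6
```

Call:
{"op": "carry_out", "data": {"increments": [[0,-0.015,-0.002,0,0,0,0],[0,-0.03,-0.002,0,0,0,0],[0,-0.05,-0.002,0,0,0,0],[0,-0.07,-0.002,0,0,0,0],[0,-0.09,-0.002,0,0,0,0],[0,-0.11,-0.002,0,0,0,0],[0,-0.13,-0.002,0,0,0,0],[0,-0.14,-0.002,0,0,0,0],[0,-0.14,-0.002,0,0,0,0],[0,-0.14,-0.002,0,0,0,0]]}}

```text
time: 40.95
tool_pos: [0.7269, -0.1048, 0.0108]
tool_rot: [[0.449, 0.893, 0.002], [0.893, -0.449, 0.0], [0.001, 0.002, -1.0]]
contact_force: [3.7, -0.8, 4.3]
opening: 0.15
gripper_force: 58.9
```

Call:
{"op": "carry_out", "data": {"increments": [[0,0,0,0,0,0,0.4],[0,0,0,0,0,0,0.4],[0,0,0,0,0,0,0.4],[0,0,-0.06,0,0,0,0.4],[0,0,-0.16,0,0,0,0.6],[-0.05,0,-0.28,0,0,0,1],[-0.1,0,-0.38,0,0,0,1],[-0.12,0,-0.4,0,0,0,1],[-0.12,0,-0.4,0,0,0,1],[-0.12,0,-0.4,0,0,0,1]]}}

```text
time: 42.2
tool_pos: [0.6979, -0.1573, 0.2072]
tool_rot: [[0.449, 0.893, -0.004], [0.893, -0.449, 0.002], [0.0, -0.004, -1.0]]
contact_force: [0.1, -0.2, 0.3]
opening: 1.001
gripper_force: 0.0
```

Run:
```python
from rot import *
s,p,d=snap('wrist','w14'); P=cloud(cam('wrist',s),d); np.save('pics/P14.npy',P)
c=np.array([.696,-.165]); rotor(P,c,.12)
m=(P[...,2]>.04)&(P[...,2]<.055)&(np.hypot(P[...,0]-c[0],P[...,1]-c[1])<.08); print(np.median(P[m],0))
go([.696,-.165,.2],-26.7)
```

```text
core 1983 [ 0.7001 -0.1654] [0.087 0.04 ] 62.6 | axis az 133.1 ext [-0.118  0.037]
[ 0.70048638 -0.16255133  0.04570307]
t 42.25 row [-0.0157  0.0038  0.0138] [-0.0015  0.      0.0002] a0 -26.67 j1,j6 [-14.7  11.9] tcp [ 0.6979 -0.1571  0.2069] F [0.2 0.9 0.2] op 1.0 gf 0.0
```

View pics/w14.png

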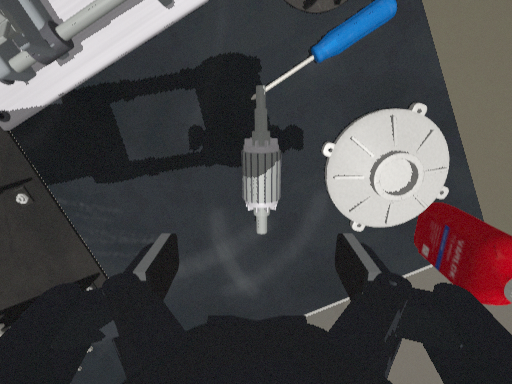

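Rotor A is now clear of the lid, core at (262,175) and shaft vertical in the image.

Run:
```python
from h import *
P=np.load('pics/P14.npy'); c=np.array([.698,-.1645])
a=np.radians(63); e=np.array([np.cos(a),np.sin(a)]); f=np.array([-e[1],e[0]])
D=P[...,:2]-c; u=D@e; w=D@f; m=(np.abs(w)<.015)&(np.abs(u)<.125)&(P[...,2]>.015)&(P[...,2]<.06)
print(np.percentile(u[m],[.3,99.7]))
for lo,hi in ((-.075,-.055),(-.02,.02),(.06,.075),(.085,.1)):
    k=m&(u>lo)&(u<hi); print(lo,np.median(w[k]),np.percentile(P[...,2][k],95))
k=(np.abs(w)<.015)&(P[...,2]>.044)&(np.abs(u)<.06); print('core',np.percentile(u[k],[1,99]))
go([.698,-.1645,.0085],-27)
```

```text
[-0.07762528  0.10426627]
-0.075 -0.0022474468567425425 0.03205709916470188
-0.02 -0.0001307988452673272 0.04890141793880037
0.06 -0.000681916445358501 0.03242250629401448
0.085 0.0005481137149588095 0.03033919996004833
core [-0.02827886  0.02978069]
t 42.25 row [-0.013   0.0088  0.3967] [-0.0015  0.      0.0018] a0 -26.67 j1,j6 [-14.7  11.9] tcp [ 0.6979 -0.1571  0.2069] F [0.2 0.9 0.2] op 1.0 gf 0.0
```

Call:
{"op": "carry_out", "data": {"increments": [[-0.012,0.0095,0.1,-0.0015,0,-0.002,1],[-0.012,0.0095,0.2,-0.0015,0,-0.002,1],[-0.012,0.0095,0.3,-0.0015,0,-0.002,1],[-0.012,0.0095,0.36,-0.0015,0,-0.002,1],[-0.012,0.0095,0.394,-0.0015,0,-0.002,1],[-0.012,0.0095,0.394,-0.0015,0,-0.002,1],[-0.012,0.0095,0.394,-0.0015,0,-0.002,0],[-0.012,0.0095,0.394,-0.0015,0,-0.002,0],[-0.012,0.0095,0.394,-0.0015,0,-0.002,0],[-0.012,0.0095,0.394,-0.0015,0,-0.002,0]]}}

```text
time: 43.5
tool_pos: [0.7017, -0.1656, 0.0158]
tool_rot: [[0.444, 0.896, 0.007], [0.896, -0.444, -0.002], [0.001, 0.007, -1.0]]
contact_force: [-2.7, 0.8, 5.4]
opening: 0.545
gripper_force: 66.0
```

Call:
{"op": "carry_out", "data": {"increments": [[0,0,0,0,0,0,0],[0,0,-0.03,0,0,0,0],[0,0,-0.1,0,0,0,0],[0,0,-0.2,0,0,0,0],[0,0,-0.3,0,0,0,0],[0,0,-0.4,0,0,0,0],[0,0,-0.4,0,0,0,0],[0,0,-0.4,0,0,0,0],[0,0,-0.4,0,0,0,0],[0,0,-0.4,0,0,0,0]]}}

```text
time: 44.75
tool_pos: [0.6983, -0.1649, 0.2095]
tool_rot: [[0.444, 0.896, -0.001], [0.896, -0.444, -0.0], [-0.0, -0.0, -1.0]]
contact_force: [-0.8, 0.5, -9.0]
opening: 0.547
gripper_force: 64.3
```

```bash
python3 -c "
from h import *
go([.627,.0746,.2],91.7)"
```

```text
t 44.75 row [ 0.366  -0.3404  0.019 ] [-0.000e+00  2.000e-04  3.442e-01] a0 -26.35 j1,j6 [-15.3  11.1] tcp [ 0.6983 -0.1649  0.2095] F [-0.8  0.5 -9. ] op 0.547 gf 64.3
```

Call:
{"op": "carry_out", "data": {"increments": [[0.366,-0.34,0.0,0,0,0.344,0],[0.366,-0.34,0.0,0,0,0.344,0],[0.366,-0.34,0.0,0,0,0.344,0],[0.366,-0.34,0.0,0,0,0.344,0],[0.366,-0.34,0.019,0,0,0.344,0],[0.366,-0.34,0.019,0,0,0.344,0],[0.366,-0.34,0.019,0,0,0.344,0],[0.366,-0.34,0.019,0,0,0.344,0],[0.366,-0.34,0.019,0,0,0.344,0],[0.366,-0.34,0.019,0,0,0.344,0]]}}

```text
time: 46.0
tool_pos: [0.629, 0.0738, 0.2031]
tool_rot: [[1.0, 0.03, 0.005], [0.03, -1.0, -0.002], [0.005, 0.002, -1.0]]
contact_force: [0.4, -0.5, -8.2]
opening: 0.545
gripper_force: 65.5
```

Run:
```python
from seat import *
sad(-.085); go([.627,.0746,.1],91.7)
for a,b in ((.035,.05),(.06,.075),(.085,.1)):
    k=q[(q[:,0]>a)&(q[:,0]<b)]; print(a,len(k),np.median(k[:,1]).round(4),np.percentile(k[:,2],3).round(4))
```

```text
stub end 0.10182938306529693 dev deg -0.186248578169764
tcp rack 0.0013 -0.0859
saddle -0.085 269 [0.0596 0.0708] y [-0.107  -0.0638]
t 46.05 row [-0.0048 -0.0019  0.2062] [ 0.0006 -0.0016  0.0002] a0 -88.26 j1,j6 [ 4.5 92.8] tcp [0.6289 0.0739 0.2031] F [ 0.4 -0.  -9.6] op 0.545 gf 65.5
0.035 1770 -0.0004 -0.0289
0.06 993 -0.0004 -0.0167
0.085 875 -0.0009 -0.0148
```

Call:
{"op": "carry_out", "data": {"increments": [[0,-0.001,0.05,0,0,0,0],[0,-0.001,0.1,0,0,0,0],[0,-0.001,0.14,0,0,0,0],[0,-0.001,0.17,0,0,0,0],[0,-0.001,0.19,0,0,0,0],[0,-0.001,0.21,0,0,0,0],[0,-0.001,0.22,0,0,0,0],[0,-0.001,0.226,0,0,0,0],[0,-0.001,0.23,0,0,0,0],[0,-0.001,0.23,0,0,0,0]]}}

```text
time: 47.3
tool_pos: [0.6295, 0.0744, 0.0882]
tool_rot: [[1.0, 0.03, 0.005], [0.03, -1.0, -0.002], [0.005, 0.002, -1.0]]
contact_force: [0.8, 0.4, -9.1]
opening: 0.537
gripper_force: 65.5
```

Call:
{"op": "carry_out", "data": {"increments": [[-0.001,0,0.002,0,0,0,0],[-0.001,0,0.004,0,0,0,0],[-0.001,0,0.005,0,0,0,0],[-0.001,0,0.006,0,0,0,0],[-0.001,0,0.007,0,0,0,0],[-0.001,0,0.007,0,0,0,0],[-0.001,0,0.007,0,0,0,0],[-0.001,0,0.007,0,0,0,0],[-0.001,0,0.007,0,0,0,0],[-0.001,0,0.007,0,0,0,0]]}}

```text
time: 48.55
tool_pos: [0.6298, 0.0738, 0.0867]
tool_rot: [[1.0, 0.03, 0.007], [0.03, -1.0, -0.002], [0.007, 0.003, -1.0]]
contact_force: [-3.5, -4.5, 6.4]
opening: 0.544
gripper_force: 67.4
```

Contact is made. Release, rise, and check everything.

Call:
{"op": "carry_out", "data": {"increments": [[0,0,0,0,0,0,0.75],[0,0,0,0,0,0,0.75],[0,0,0,0,0,0,0.75],[0,0,-0.004,0,0,0,0.75],[0,0,-0.04,0,0,0,0.75],[0,0,-0.1,0,0,0,0.8],[0,0,-0.2,0,0,0,1],[0,0,-0.32,0,0,0,1],[0,0,-0.4,0,0,0,1],[0,0,-0.4,0,0,0,1]]}}

```text
time: 49.8
tool_pos: [0.6308, 0.075, 0.2921]
tool_rot: [[0.999, 0.03, 0.016], [0.03, -1.0, -0.001], [0.016, 0.001, -1.0]]
contact_force: [0.4, 1.0, -0.2]
opening: 0.998
gripper_force: 0.0
```

Run:
```python
from h import *
s,p,d=snap('wrist','w15'); C=cam('wrist',s); P=cloud(C,d); print(s['contact_force'])
y=np.radians(1.7); ax=np.array([np.cos(y),np.sin(y)]); ay=np.array([-ax[1],ax[0]]); sq=np.array([.4752,.1552])
Q=(P[...,:2]-sq)@np.stack([ax,ay],1); Q[...,0]-=.15; Z=P[...,2]
for y0 in (.085,-.085):
    m=(np.abs(Q[...,1]-y0)<.012)&(Z>.083)&(Z<.13)&(np.abs(Q[...,0])<.125)
    print('ends',np.percentile(Q[m][:,0],[.5,99.5]).round(4))
    for a,b in ((-.1,-.085),(-.05,-.035),(-.02,.02),(.035,.05),(.085,.1)):
        k=m&(Q[...,0]>a)&(Q[...,0]<b)
        if k.sum()>20: print(a,k.sum(),'y',np.median(Q[k][:,1]).round(4),'ztop',np.percentile(Z[k],97).round(4))
snap('top','t15'); t=cv2.imread('pics/t15.png')[90:230,120:420]; cv2.imwrite('pics/fin.png',np.vstack([cv2.resize(t,(600,280)),cv2.resize(p[64:,:,::-1],(600,320))]))
```

```text
[ 0.36949845  0.95732214 -0.173463  ]
ends [-0.1004  0.0789]
-0.1 88 y 0.0818 ztop 0.1016
-0.05 159 y 0.0822 ztop 0.1158
-0.02 614 y 0.0832 ztop 0.1198
0.035 294 y 0.0822 ztop 0.1166
ends [-0.0758  0.103 ]
-0.05 135 y -0.0851 ztop 0.1152
-0.02 604 y -0.085 ztop 0.1201
0.035 258 y -0.085 ztop 0.1164
0.085 117 y -0.0849 ztop 0.1016
```

View pics/fin.png

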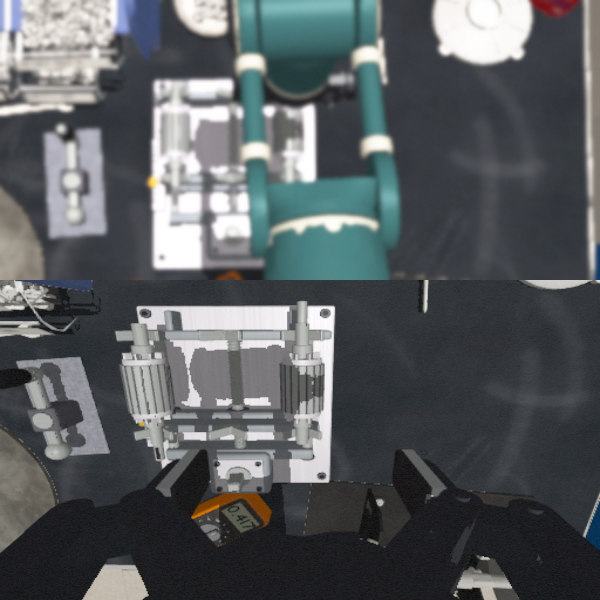

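Both rotors rest level in the outer saddles (cores at (145,388) and (302,388)). The crank stands on its mat, the pointer is at the rider, and the gripper is clear.

```bash
python3 -c "
from cell import *
print(close_job())"
```

```text
the job is handed in; nothing more can be done
None
```

The job is handed in: the rail is wound to the rider, the crank is back upright on its mat, and both rotors found on the bench rest in the outer saddles; the multimeter and oil bottle were never touched, and the hand-in returned no verdict.

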